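Heft two emptied dispensing bins and tip out the one that still holds a ball

TASK

Both hooded bins were tipped out earlier, but a steel mixing ball has stayed behind in one of them. Lift the bins level, one at a time, to feel by weight which is still loaded, and tip that one again over the low white tray so that the ball drops and stays in it. At the end both bins stand upright on the worktop, each back where it stood.

Things in the scene. Friction and masses are not known exactly. Their poses are not given: they have to be found in the camera images.
- bin_1_mid (a point): loose grey plastic dispensing bin with a roof, 92 mm long, 46 wide, 70 high, 3 mm walls. Point half-way up (35 mm), midway between the flat sides (grip them along y), 26 mm from the back, 66 mm from the open spout end, which faces its -x; z up. Empty it weighs 0.11 to 0.13 kg; with the ball about 0.28 kg. Exactly one bin, either one, hides the ball: steel, 34 mm across, 0.16 kg
- bin_2_mid (a point): the other bin, the same in every way as bin_1 (size, weights, point, axes) and looking alike; only their places differ. Held level, a bin keeps its ball in
- bin_1_lip (a point): middle of the pouring lip of bin_1, at its spout end, 24 mm above its underside: top of an inner ramp that climbs 24 degrees to it from the flat floor. Tipped spout-down by 45 degrees or more, the ball rolls down the ramp, off this lip, and lands up to 60 mm farther on in the direction the spout points
- bin_2_lip (a point): middle of the pouring lip of bin_2, at its spout end, 24 mm above its underside: top of an inner ramp that climbs 24 degrees to it from the flat floor. Tipped spout-down by 45 degrees or more, the ball rolls down the ramp, off this lip, and lands up to 60 mm farther on in the direction the spout points
- tray: low open white tray with a dark lining, fixed to the worktop, 160 mm along its x, 150 mm along its y, walls 30 mm high and 4 mm thick, inner floor 5 mm above the worktop; origin at the centre of its underside, z up

How it is judged:
By the outcome, as a careful person would: the job done as asked, in the order asked, and still so for the second after the job is handed in, with the robot touching nothing.
It also fails if it takes over 61 s, if anything falls off the work surface, if the arm or the gripper's body presses on something with over 40 N, if the wrist force passes 120 N, or if a joint passes its speed limit or range.

ROBOT

A 6-joint arm with a two-finger parallel gripper is mounted at the origin on a cart in front of the work surface, level with it; the furniture and walls round the work are solid. World frame = base frame: x ahead of the robot, y to its left, z up, the work surface at z = 0. Lengths are in m, angles in rad, forces in N, time in s.
With the tool pointing down it reaches from about 0.425 to 1.125 m from the base axis. Payload 14.9 kg.
Tool frame: the origin (TCP) lies at the very end of the fingers, on their centre line; the grasp point (between the pads) lies 19 mm behind it; z points along the fingers, y is the direction in which the jaws open and shut (so a half turn about z gives the same grasp; the last joint's range is limited). The gripper opens to 91 mm and grips with 3 to 60 N. Pads are 32 mm wide; open, the fingers measure 118 mm over their backs; the gripper's body (76 mm by 178 mm) begins 60 mm behind the grasp point.
Start: joints at [1.293, 0.379, 1.734, -0, 1.028, -0.033], TCP at [0.17, 0.679, 0.214] pointing down, gripper open.
Joint ranges: [-2.77, 2.77], [-0.74, 2.19], [0, 2.66], [-1.06, 4.2], [0.31, 2.87], [-3.08, 3.08]. Speed limits (rad/s): [1.89, 1.89, 2.39, 3.14, 3.14, 3.14].

INTERFACE

Orientations are given as a unit quaternion [x, y, z, w].
In Python, from rig import get_obs, cams, job_done gives the robot as it stands.
- The arm moves only by the tool servo_tool, never from a script. Its argument "steps" is one flat list of numbers, 5 for each row, row after row: the finger opening in mm, from 0 to 91.2, then the shift along the tool's x, y, z in units of 25 mm (1.0 is 25 mm), then the turn about the tool's z in units of 5 degrees (1.0 is 5 degrees). A call has 1 to 5 rows; each row shifts and turns the commanded pose from where the row before left it, along the tool's axes as they then stand; what a row does not reach is not made up. A row lasts 1/10 s, in which the tool goes at most 50 mm and 8.59 degrees, less where a joint would pass 70% of its speed; a pose out of reach is approached as far as the arm can. A call is refused whole if a number of a shift passes 1 or a number of a turn 1, either way. A call with a gripper value outside its range is refused whole. The fingers move at their own pace and stop on an object; the grip force is fixed at half the most. Time passes only in rows, so rows that do not move let the fingers close. It gives the time, the measured TCP pose, the force and the opening at its end, in the units of the state.
- get_obs(): the state, without advancing time (a new reading comes with each control period).
- cams.camera(name): name is "side" or "top" or "wrist"; returns the picture (480x640x3 uint8, red, green, blue); there is no depth.
- cams.camera_params(name): a dict with "fx", "fy", "cx", "cy" (pixels), "world_from_camera" (4x4, takes a point from camera to world coordinates); the wrist camera has in their place "mount" (4x4, takes a point from camera to tool coordinates, whose origin is the TCP and whose axes are the flange's). Camera axes: x right, y up, looking along -z (the intrinsics and any distortion apply to the point x, -y, -z); pixel columns grow to the right and rows downward; lengths in m; the calibration is good to about 2 mm. A picture is of the moment at which its call begins: read the wrist's pose just before it. camera_params takes no time and is no camera call.
- job_done(): hands the job in, once; it reports no verdict.
The state is a dict: "time_s": time; "joint_pos": joint angles; "qvel": joint speeds; "joint_torque": joint torques, N m; "tcp_pos": TCP position; "orientation": TCP orientation; "force": force on the tool from outside, world axes, zero at the start; "torque": the same for the moment, N m; "opening": finger opening in m.
Only numpy, scipy, OpenCV 4.12 (cv2) and the standard library are available. Lean on these libraries where they do the work, as an engineer would, in place of code of your own. Each camera call takes 0.05 s, during which the arm holds its last target.

## Working session

There is one attempt and no reset: what is moved stays moved. The work goes in short steps, Python scripts to look and compute and a tool call to move; the robot and the scene stay as the last step left them, time stands still between calls to the robot, and variables do not carry over. Pictures are saved under pics/ and viewed, and the job is handed in when it is done.

Besides the shell and the picture viewer there is one more tool, called after "Request:" as name(argument=value, ...), one argument or row to a line, values as JSON. servo_tool: Moves the arm, as the interface text tells. Its arguments: {"type":"object","properties":{"steps":{"type":"array"}},"required":["steps"]}

```bash
ls -la; mkdir -p pics; python3 - <<'E'
from rig import get_obs,cams
import cv2
o=get_obs(); print(o)
for n in ("side","top","wrist"):
    im=cams.camera(n); cv2.imwrite(f"pics/{n}0.png",im[:,:,::-1]); p=cams.camera_params(n); print(n,p)
E
```

```text
total 12
drwxr-xr-x  3 agent agent 4096 Dec  7 15:20 .
drwxr-xr-x 23 root  root  4096 Dec  7 15:20 ..
drwxr-xr-x  2 agent agent 4096 Dec  7 15:20 pics
{'time_s': 0.0, 'joint_pos': array([ 1.29268357e+00,  3.79419134e-01,  1.73480249e+00, -5.76563351e-07,
        1.02848280e+00, -3.32952519e-02]), 'qvel': array([-0.00123974,  0.00076732,  0.00079816, -0.00064951, -0.00104049,
       -0.00199367]), 'joint_torque': array([-2.07424535e-03, -7.63738847e+01, -4.34355319e+01,  6.49677962e-02,
        4.25543287e-02, -1.33635081e-04]), 'tcp_pos': array([0.16955588, 0.67873409, 0.21327011]), 'orientation': array([ 1.22103120e-01,  9.92517264e-01, -5.49199126e-04, -8.59604597e-05]), 'force': array([ 0.83936888, -0.52693284, -0.97022674]), 'torque': array([-0.00413824, -0.01791592, -0.00038409]), 'opening': 0.09136258037510225}
side {'fx': 570.5734439862433, 'fy': 570.5734439862433, 'cx': 325.23724013504153, 'cy': 238.84928659874566, 'world_from_camera': array([[-0.98147586,  0.06070407, -0.18171449,  0.3572467 ],
       [-0.19144089, -0.34763604,  0.91787775,  0.72335709],
       [-0.00745159,
[... 234 characters left out ...]
y([[-0.00445247,  0.99660883, -0.08216459,  0.43920581],
       [-0.99986465, -0.00313546,  0.01615095, -0.19434414],
       [ 0.01583855,  0.08222538,  0.9964879 ,  1.03525041],
       [ 0.        ,  0.        ,  0.        ,  1.        ]])}
wrist {'fx': 360.9776812256943, 'fy': 360.9776812256943, 'cx': 326.06657875959235, 'cy': 233.9444418861862, 'mount': array([[ 1.70450672e-04,  9.69467051e-01,  2.45221551e-01,
         6.85030112e-02],
       [ 9.99999985e-01, -1.71388350e-04, -1.75160427e-05,
         9.06765099e-04],
       [ 2.50468907e-05,  2.45221550e-01, -9.69467065e-01,
        -1.71867390e-01],
       [ 0.00000000e+00,  0.00000000e+00,  0.00000000e+00,
         1.00000000e+00]])}
```

View pics/side0.png

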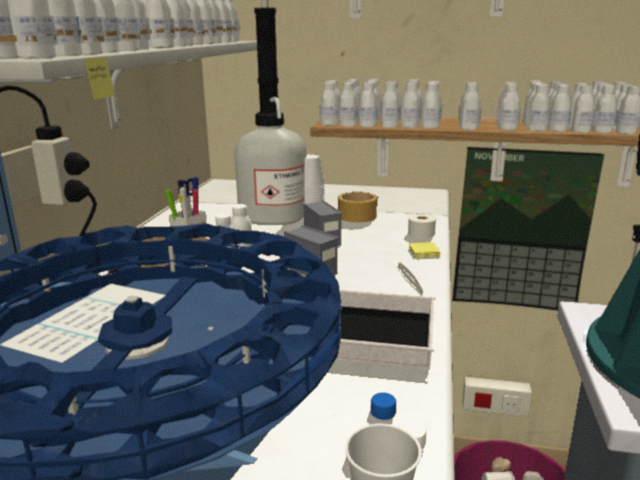

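View pics/top0.png

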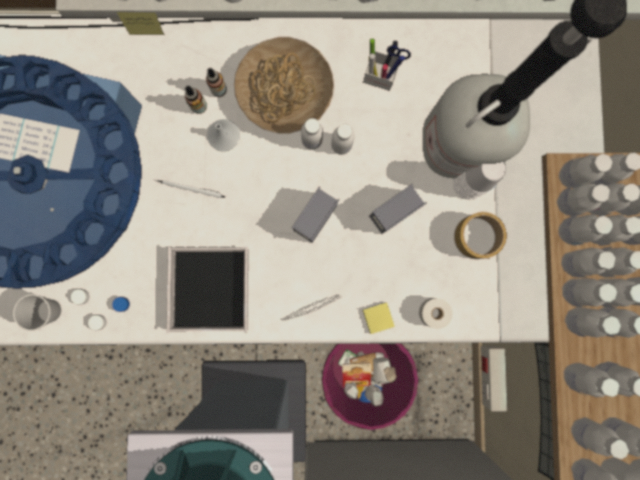

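View pics/wrist0.png

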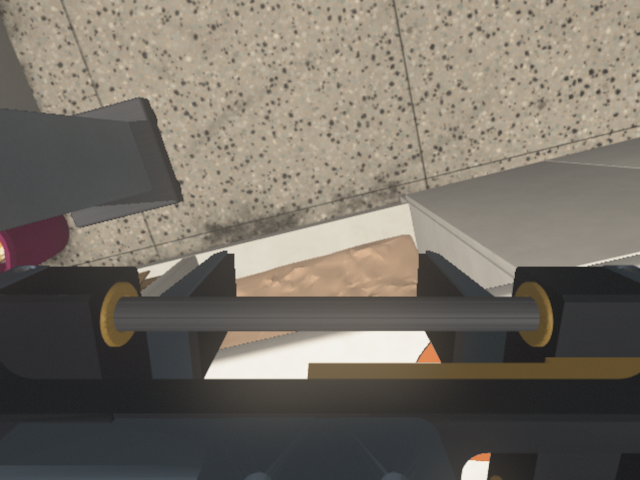

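```bash
cat > h.py <<'E'
import numpy as np,cv2
from rig import get_obs,cams
P={n:cams.camera_params(n) for n in("side","top")}
def ray(n,u,v):
    p=P[n];T=p["world_from_camera"]
    d=T[:3,:3]@np.array([(u-p["cx"])/p["fx"],-(v-p["cy"])/p["fy"],-1.]);return T[:3,3],d
def onz(n,u,v,z):
    o,d=ray(n,u,v);return o+d*(z-o[2])/d[2]
def proj(n,X):
    p=P[n];T=p["world_from_camera"];c=T[:3,:3].T@(np.asarray(X,float)-T[:3,3])
    return np.array([p["cx"]+p["fx"]*c[0]/-c[2],p["cy"]-p["fy"]*c[1]/-c[2]])
def tri(u1,v1,u2,v2):
    o1,d1=ray("side",u1,v1);o2,d2=ray("top",u2,v2)
    A=np.c_[d1,-d2];s=np.linalg.lstsq(A,o2-o1,rcond=None)[0]
    a=o1+d1*s[0];b=o2+d2*s[1];return (a+b)/2,np.linalg.norm(a-b)
E
python3 - <<'E'
import cv2
t=cv2.imread("pics/top0.png");s=cv2.imread("pics/side0.png")
cv2.imwrite("pics/t_b.png",cv2.resize(t[170:270,270:450],None,fx=4.4,fy=4.4,interpolation=cv2.INTER_CUBIC))
cv2.imwrite("pics/t_t.png",cv2.resize(t[235:345,150:260],None,fx=5,fy=5,interpolation=cv2.INTER_CUBIC))
cv2.imwrite("pics/s_b.png",cv2.resize(s[190:360,270:450],None,fx=3.5,fy=3.5,interpolation=cv2.INTER_CUBIC))
E
```

```text
(no output)
```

View pics/t_b.png

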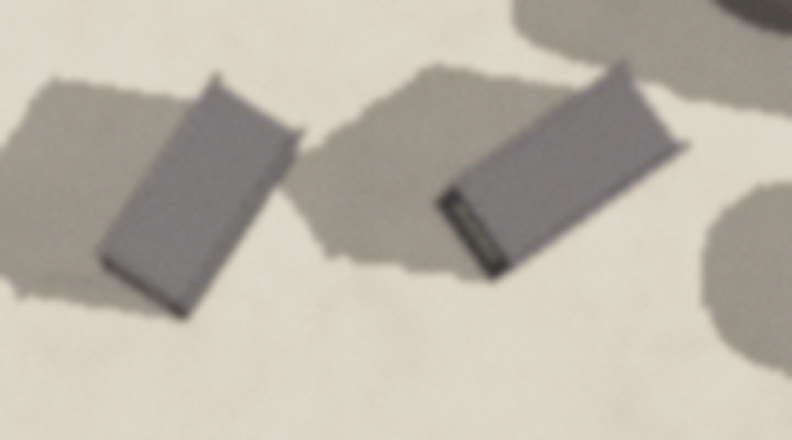

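View pics/t_t.png

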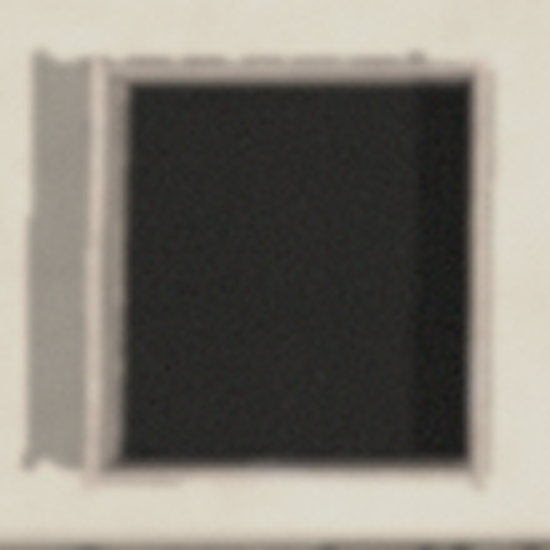

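View pics/s_b.png

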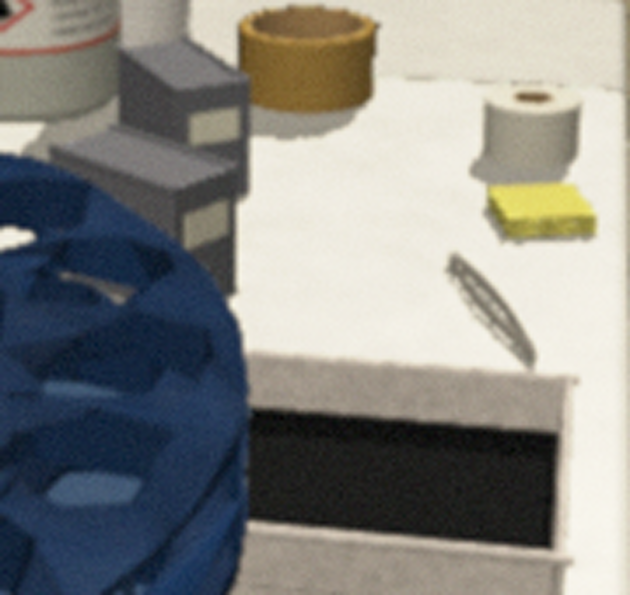

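```bash
python3 - <<'E'
from h import *
def tb(c,z): # crop t_b
    return onz("top",270+(c[0]+.5)/4.4-.5,170+(c[1]+.5)/4.4-.5,z)
for nm,b1,b2,f1,f2 in (("A",(100,258),(185,318),(215,75),(300,130)),("B",(440,200),(495,278),(622,62),(688,145))):
    Q=[tb(c,.07)[:2] for c in(b1,b2,f1,f2)]
    B=(Q[0]+Q[1])/2;F=(Q[2]+Q[3])/2;d=F-B;L=np.linalg.norm(d)
    print(nm,np.round(Q,4).tolist(),"back",B,"len",L,"w",np.linalg.norm(Q[0]-Q[1]),np.linalg.norm(Q[2]-Q[3]),"head",np.degrees(np.arctan2(d[1],d[0])),"mid",B+d/L*.026, "r",np.linalg.norm(B))
def tt(c,z): return onz("top",150+(c[0]+.5)/5-.5,235+(c[1]+.5)/5-.5,z)
print("tray outer top", [np.round(tt(c,.03)[:2],4).tolist() for c in((88,60),(490,65),(488,478),(88,478))])
# carousel height: hub top side (133,312) top (22,170); rim right extreme side(340,330)
print(tri(133,305,22,168))
# rim edge right top view (140,175)
for z in(.1,.15,.2,.25,.3): print(z,onz("top",140,175,z),onz("top",50,60,z),onz("top",40,283,z),proj("side",onz("top",140,175,z)))
E
```

```text
A [[0.5406, -0.1624], [0.5148, -0.1985], [0.6193, -0.2117], [0.5954, -0.248]] back [ 0.5276815  -0.18045238] len 0.09378265836377803 w 0.0443359271728634 0.043464811875276184 head -31.81088749143909 mid [ 0.54977611 -0.19415743] r 0.5576834470383836
B [[0.5651, -0.3077], [0.5315, -0.3308], [0.6247, -0.387], [0.5886, -0.4147]] back [ 0.54829286 -0.31926965] len 0.10028903104874078 w 0.040744642008224884 0.04552703988882308 head -54.40360462829867 mid [ 0.56342673 -0.34041122] r 0.6344747210264471
tray outer top [[0.5097, 0.0813], [0.5072, -0.0742], [0.3485, -0.0745], [0.3494, 0.0782]]
(array([0.6308912 , 0.28643355, 0.1718722 ]), np.float64(0.0038894673475508693))
0.1 [0.63571183 0.11396216 0.1       ] [0.85172757 0.28476833 0.1       ] [0.44037914 0.2869529  0.1       ] [203.34663547 293.22619721]
0.15 [0.6252063  0.09747961 0.15      ] [0.82967349 0.2591542  0.15      ] [0.44031642 0.26122198 0.15      ] [213.00487007 252.32236539]
0.2 [0.61470077 0.08099705 0.2       ] [0.8076194  0.23354007 0.2       ] [0.44025369 0.23549106 0.2       ] [222.78282196 210.91151585]
0.25 [0.60419524 0.0645145  0.25      ] [0.78556532 0.20792594 0.25      ] [0.44019096 0.20976014 0.25      ] [232.68273093 168.98416279]
0.3 [0.59368971 0.04803195 0.3       ] [0.76351124 0.18231182 0.3       ] [0.44012823 0.18402923 0.3       ] [242.70689301 126.53058232]
```

```bash
cat >> h.py <<'E'
def psi_of(o):
    from scipy.spatial.transform import Rotation as R
    M=R.from_quat(o["orientation"]).as_matrix();return np.degrees(np.arctan2(M[1,1],M[0,1])),M
def plan(p0,psi0,p1,psi1,n,op=90,dec=2):
    """rows: tool-frame shifts; tool y at psi, tool x at psi+90, tool z down; turn + => psi decreases"""
    p=np.array(p0,float);psi=psi0;p1=np.array(p1,float)
    rows=[]
    for k in range(n):
        d=(p1-p)/(n-k); a=np.radians(psi)
        ex=np.array([-np.sin(a),np.cos(a),0]);ey=np.array([np.cos(a),np.sin(a),0])
        r=[round(d@ex/.025,dec),round(d@ey/.025,dec),round(-d[2]/.025,dec),round(-(psi1-psi)/(n-k)/5,dec)]
        p=p+.025*(r[0]*ex+r[1]*ey-np.array([0,0,r[2]]));psi-=5*r[3]
        rows.append([op]+r)
    m=np.abs(np.array(rows)[:,1:]).max(0)
    print("max",m,"end",np.round(p,4),round(psi,2))
    for i in range(0,n,5): print(", ".join(", ".join(f"{x:g}" for x in r) for r in rows[i:i+5]))
    return p,psi
E
python3 - <<'E'
from h import *
o=get_obs();print(psi_of(o)[0],o["time_s"])
s=np.linspace(0,1,50);L=np.c_[.17+.38*s,.679-.873*s];print(np.linalg.norm(L,axis=1).min())
for z in(.1,.2,.25): print("bottle",z,onz("top",437,125,z),onz("top",484,122,z),onz("top",484,75,z))
p,s=plan(o["tcp_pos"],psi_of(o)[0],[.17,.679,.30],psi_of(o)[0]-25,5)
p,s=plan(p,s,[.40,.32,.32],s-85,17)
p,s=plan(p,s,[.535,-.185,.24],-121.8,23)
E
```

```text
75.97569008546533 0.15
0.42695936657724043
bottle 0.1 [ 0.72907701 -0.43148839  0.1       ] [ 0.73481278 -0.51926786  0.1       ] [ 0.82478333 -0.52205708  0.1       ]
bottle 0.2 [ 0.69808304 -0.40613216  0.2       ] [ 0.70320552 -0.48452596  0.2       ] [ 0.78355614 -0.48701696  0.2       ]
bottle 0.25 [ 0.68258606 -0.39345405  0.25      ] [ 0.6874019  -0.46715502  0.25      ] [ 0.76294254 -0.46949689  0.25      ]
max [0.01 0.01 0.7  1.  ] end [0.17   0.6791 0.2999] 50.98
90, -0, 0, -0.69, 1, 90, -0, 0, -0.69, 1, 90, -0, 0, -0.69, 1, 90, -0.01, 0.01, -0.7, 1, 90, -0, 0.01, -0.69, 1
max [1.   0.88 0.05 1.  ] end [0.4    0.32   0.3199] -34.02
90, -0.95, -0.32, -0.05, 1, 90, -0.98, -0.23, -0.05, 1, 90, -0.99, -0.15, -0.05, 1, 90, -1, -0.06, -0.05, 1, 90, -1, 0.03, -0.05, 1
90, -1, 0.12, -0.05, 1, 90, -0.98, 0.2, -0.05, 1, 90, -0.96, 0.29, -0.05, 1, 90, -0.93, 0.37, -0.04, 1, 90, -0.9, 0.45, -0.05, 1
90, -0.85, 0.53, -0.04, 1, 90, -0.81, 0.6, -0.05, 1, 90, -0.75, 0.67, -0.04, 1, 90, -0.69, 0.73, -0.05, 1, 90, -0.62, 0.79, -0.04, 1
90, -0.55, 0.84, -0.05, 1, 90, -0.48, 0.88, -0.04, 1
max [0.62 0.91 0.14 0.77] end [ 0.5351 -0.1849  0.2399] -121.82
90, -0.6, 0.69, 0.14, 0.76, 90, -0.55, 0.72, 0.14, 0.76, 90, -0.5, 0.76, 0.14, 0.76, 90, -0.45, 0.79, 0.14, 0.76, 90, -0.4, 0.82, 0.14, 0.76
90, -0.34, 0.84, 0.14, 0.76, 90, -0.28, 0.86, 0.14, 0.76, 90, -0.23, 0.88, 0.14, 0.76, 90, -0.17, 0.89, 0.14, 0.77, 90, -0.11, 0.9, 0.14, 0.76
90, -0.05, 0.91, 0.14, 0.77, 90, 0.02, 0.91, 0.14, 0.76, 90, 0.08, 0.91, 0.14, 0.77, 90, 0.14, 0.9, 0.14, 0.76, 90, 0.19, 0.89, 0.14, 0.77
90, 0.25, 0.87, 0.14, 0.76, 90, 0.31, 0.85, 0.14, 0.77, 90, 0.37, 0.83, 0.14, 0.76, 90, 0.42, 0.81, 0.14, 0.77, 90, 0.48, 0.77, 0.13, 0.76
90, 0.53, 0.74, 0.14, 0.77, 90, 0.57, 0.71, 0.13, 0.76, 90, 0.62, 0.66, 0.14, 0.77
```

Request:
servo_tool(
  steps=[90,0,0,-0.7,1,90,0,0,-0.7,1,90,0,0,-0.7,1,90,0,0,-0.7,1,90,0,0,-0.7,1],
)

```text
time_s: 0.65
tcp_pos: [0.1696, 0.6789, 0.3018]
orientation: [0.336, 0.942, -0.0, 0.0]
force: [-0.2, 0.0, 0.6]
opening: 0.09
```

Request:
servo_tool(
  steps=[90,-0.95,-0.3,-0.05,1,90,-1,-0.2,-0.05,1,90,-1,-0.15,-0.05,1,90,-1,-0.05,-0.05,1,90,-1,0.05,-0.05,1],
)

```text
time_s: 1.15
tcp_pos: [0.2394, 0.5733, 0.3075]
orientation: [0.532, 0.847, -0.0, 0.0]
force: [0.4, 0.4, -0.5]
opening: 0.0897
```

Request:
servo_tool(
  steps=[90,-1,0.1,-0.05,1,90,-1,0.2,-0.05,1,90,-0.95,0.3,-0.05,1,90,-0.95,0.35,-0.05,1,90,-0.9,0.45,-0.05,1],
)

```text
time_s: 1.65
tcp_pos: [0.3066, 0.4667, 0.3138]
orientation: [0.702, 0.712, -0.0, 0.0]
force: [0.6, -0.1, -0.2]
opening: 0.0901
```

Request:
servo_tool(
  steps=[90,-0.85,0.55,-0.05,1,90,-0.8,0.6,-0.05,1,90,-0.75,0.65,-0.05,1,90,-0.7,0.75,-0.05,1,90,-0.6,0.8,-0.05,1],
)

```text
time_s: 2.15
tcp_pos: [0.3753, 0.3614, 0.3201]
orientation: [0.84, 0.543, -0.0, 0.0]
force: [0.4, -0.2, -0.7]
opening: 0.0902
```

Request:
servo_tool(
  steps=[90,-0.55,0.85,0,1,90,-0.5,0.9,0,1,90,-0.6,0.7,0.1,0.75,90,-0.55,0.7,0.1,0.75,90,-0.5,0.75,0.1,0.75],
)

```text
time_s: 2.65
tcp_pos: [0.4197, 0.2528, 0.3125]
orientation: [0.925, 0.379, -0.0, 0.0]
force: [-0.2, 1.5, 0.5]
opening: 0.0898
```

Request:
servo_tool(
  steps=[90,-0.45,0.8,0.15,0.75,90,-0.4,0.8,0.15,0.75,90,-0.35,0.85,0.15,0.75,90,-0.3,0.85,0.15,0.75,90,-0.2,0.9,0.15,0.75],
)

```text
time_s: 3.15
tcp_pos: [0.4494, 0.143, 0.2937]
orientation: [0.975, 0.223, -0.0, 0.0]
force: [0.2, -0.3, 0.0]
opening: 0.09
```

```bash
python3 - <<'E'
from h import *
o=get_obs();print(psi_of(o)[0],o["time_s"],o["tcp_pos"])
plan(o["tcp_pos"],psi_of(o)[0],[.535,-.185,.22],-121.8,15)
E
```

```text
-64.17506240033455 3.15 [0.44942805 0.14296433 0.29371007]
max [0.61 0.9  0.2  0.77] end [ 0.535  -0.1849  0.22  ] -121.78
90, -0.18, 0.89, 0.2, 0.77, 90, -0.12, 0.9, 0.2, 0.77, 90, -0.05, 0.9, 0.2, 0.77, 90, 0.01, 0.9, 0.2, 0.77, 90, 0.07, 0.9, 0.2, 0.77
90, 0.13, 0.89, 0.19, 0.77, 90, 0.19, 0.89, 0.2, 0.77, 90, 0.24, 0.87, 0.19, 0.77, 90, 0.3, 0.85, 0.2, 0.77, 90, 0.36, 0.83, 0.19, 0.77
90, 0.41, 0.8, 0.2, 0.76, 90, 0.47, 0.78, 0.19, 0.77, 90, 0.52, 0.74, 0.2, 0.76, 90, 0.56, 0.71, 0.19, 0.77, 90, 0.61, 0.66, 0.2, 0.76
```

Request:
servo_tool(
  steps=[90,-0.2,0.9,0.2,0.8,90,-0.1,0.9,0.2,0.8,90,-0.05,0.9,0.2,0.8,90,0,0.9,0.2,0.8,90,0.05,0.9,0.2,0.8],
)

```text
time_s: 3.65
tcp_pos: [0.4773, 0.0332, 0.2687]
orientation: [0.999, 0.051, -0.0, -0.0]
force: [0.4, 0.1, 0.2]
opening: 0.09
```

Request:
servo_tool(
  steps=[90,0.15,0.9,0.2,0.8,90,0.2,0.9,0.2,0.8,90,0.25,0.85,0.2,0.8,90,0.3,0.85,0.2,0.8,90,0.35,0.85,0.2,0.8],
)

```text
time_s: 4.15
tcp_pos: [0.5048, -0.0769, 0.2436]
orientation: [0.992, -0.124, -0.0, -0.0]
force: [0.1, 0.3, -0.2]
opening: 0.0901
```

Request:
servo_tool(
  steps=[90,0.4,0.8,0.2,0.7,90,0.45,0.8,0.2,0.7,90,0.5,0.75,0.2,0.7,90,0.55,0.7,0.2,0.7,90,0.6,0.6,0.2,0.7],
)

```text
time_s: 4.65
tcp_pos: [0.5306, -0.1852, 0.2186]
orientation: [0.962, -0.273, -0.0, -0.0]
force: [0.9, 0.9, 0.2]
opening: 0.0896
```

```bash
python3 - <<'E'
from h import *
import pickle
o=get_obs();im=cams.camera("wrist");print(o["time_s"],o["tcp_pos"],psi_of(o)[0],o["force"])
pickle.dump(o,open("w1.pkl","wb"));cv2.imwrite("pics/w1.png",im[:,:,::-1])
E
```

```text
4.65 [ 0.53064857 -0.18515449  0.21857048] -121.68005709354944 [0.87646467 0.87017485 0.18925334]
```

View pics/w1.png

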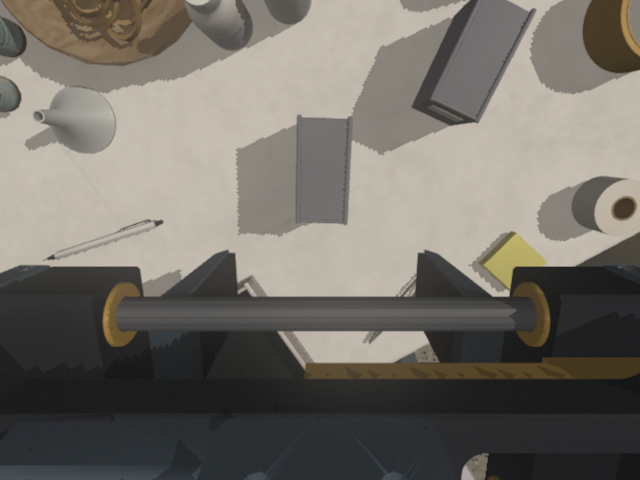

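```bash
cat >> h.py <<'E'
def wz(o,u,v,z):
    p=cams.camera_params("wrist");Mt=np.array(p["mount"]);_,M=psi_of(o)
    c=np.array([(u-p["cx"])/p["fx"],-(v-p["cy"])/p["fy"],-1.])
    d=M@(Mt[:3,:3]@c);q=M@Mt[:3,3]+o["tcp_pos"]
    return q+d*(z-q[2])/d[2]
E
python3 - <<'E'
import cv2
w=cv2.imread("pics/w1.png")
cv2.imwrite("pics/w1a.png",cv2.resize(w[100:240,270:380],None,fx=4,fy=4,interpolation=cv2.INTER_CUBIC))
cv2.imwrite("pics/w1b.png",cv2.resize(w[0:135,400:545],None,fx=4,fy=4,interpolation=cv2.INTER_CUBIC))
E
```

```text
(no output)
```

View pics/w1a.png

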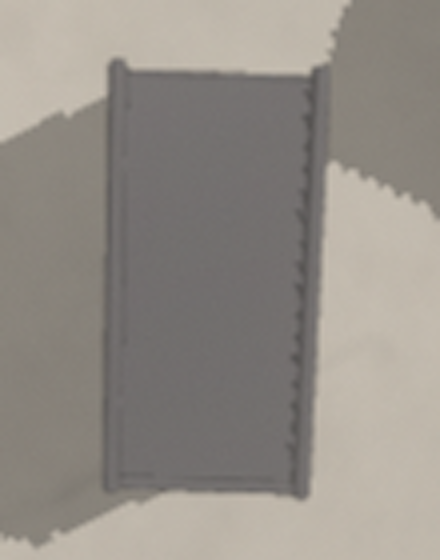

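View pics/w1b.png

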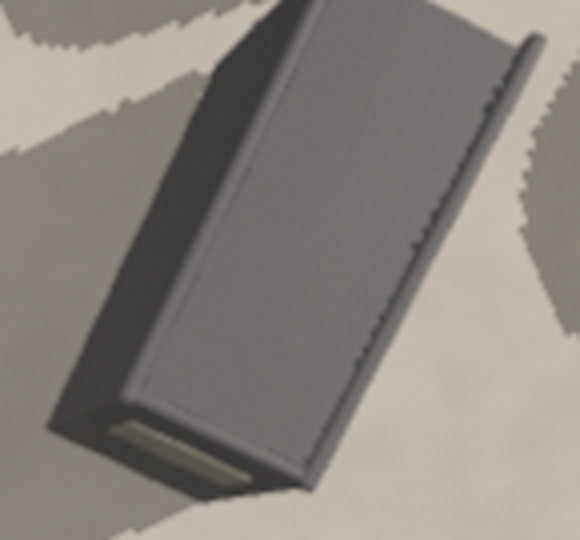

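```bash
python3 - <<'E'
from h import *
import pickle
o=pickle.load(open("w1.pkl","rb"))
c=lambda x,y,a,b:(a+x/4-.375,b+y/4-.375)
A=[wz(o,*c(x,y,270,100),.07)[:2] for x,y in((112,60),(325,65),(105,490),(305,495))]
B=[wz(o,*c(x,y,400,0),.07)[:2] for x,y in((127,395),(312,488),(543,38))]
ang=lambda d:np.degrees(np.arctan2(d[1],d[0]))
N=np.linalg.norm
print("A L",N(A[0]-A[2]),N(A[1]-A[3]),"W",N(A[0]-A[1]),N(A[2]-A[3]),"head",ang(A[0]-A[2]),ang(A[1]-A[3]))
back=(A[2]+A[3])/2;d=(A[0]+A[1]-A[2]-A[3])/2;print(ang(d));d/=N(d);ctr=sum(A)/4;print("A mid",back+.026*d,ctr-.020*d)
print("B L",N(B[2]-B[1]),"W",N(B[0]-B[1]),"head",ang(B[2]-B[1]),ang(B[0]-B[1])-90)
d=(B[2]-B[1]);d/=N(d);print("B mid",(B[0]+B[1])/2+.026*d)
E
```

```text
A L 0.09298622323608403 0.09312924121468874 W 0.04502101031709777 0.0454356888324534 head -33.756978982296005 -33.50074854468391
-33.62876531487252
A mid [ 0.5537103  -0.19381148] [ 0.55415056 -0.19410431]
B L 0.09275115181431687 W 0.04464344893948458 head -55.12237259449587 -56.27786946043072
B mid [ 0.57025056 -0.34796673]
```

```bash
cat >> h.py <<'E'
def weigh(n=6):
    F=[];J=[]
    for i in range(n):
        cams.camera("top");o=get_obs();F.append(o["force"]);J.append(o["joint_torque"][[1,2,4]])
    F=np.array(F);J=np.array(J)
    print("t",o["time_s"],"tcp",np.round(o["tcp_pos"],4),"psi",round(psi_of(o)[0],2),"open",round(o["opening"],4))
    print("F",F.mean(0).round(2),"sd",F.std(0).round(2),"J",J.mean(0).round(3),"sd",J.std(0).round(3))
E
python3 - <<'E'
from h import *
o=get_obs()
plan(o["tcp_pos"],psi_of(o)[0],[.5613,-.1995,.10],-123.2,5)
E
```

```text
max [0.26 0.05 0.95 0.05] end [ 0.5614 -0.1995  0.1   ] -123.19
90, 0.26, -0.04, 0.94, 0.05, 90, 0.25, -0.04, 0.94, 0.05, 90, 0.26, -0.05, 0.95, 0.05, 90, 0.25, -0.05, 0.94, 0.05, 90, 0.26, -0.05, 0.95, 0.05
```

Request:
servo_tool(
  steps=[90,0.25,-0.05,0.95,0.05,90,0.25,-0.05,0.95,0.05,90,0.25,-0.05,0.95,0.05,90,0.25,-0.05,0.95,0.05,90,0.25,-0.05,0.95,0.05],
)

```text
time_s: 5.2
tcp_pos: [0.5606, -0.1954, 0.0991]
orientation: [0.959, -0.282, -0.0, -0.0]
force: [-0.1, -0.0, -0.3]
opening: 0.0898
```

Request:
servo_tool(
  steps=[90,0,0,0,0,90,0,0,0,0],
)

```text
time_s: 5.4
tcp_pos: [0.5603, -0.1953, 0.1004]
orientation: [0.959, -0.282, -0.0, -0.0]
force: [0.7, 0.4, 1.4]
opening: 0.0899
```

```bash
python3 - <<'E'
from h import *
weigh()
cv2.imwrite("pics/w2.png",cams.camera("wrist")[:,:,::-1])
E
```

```text
t 5.7 tcp [ 0.5608 -0.1956  0.1012] psi -122.77 open 0.0901
F [-0.07 -0.02 -0.03] sd [0.36 0.31 0.6 ] J [-65.863 -34.212  -0.074] sd [0.88  0.294 0.008]
```

View pics/w2.png

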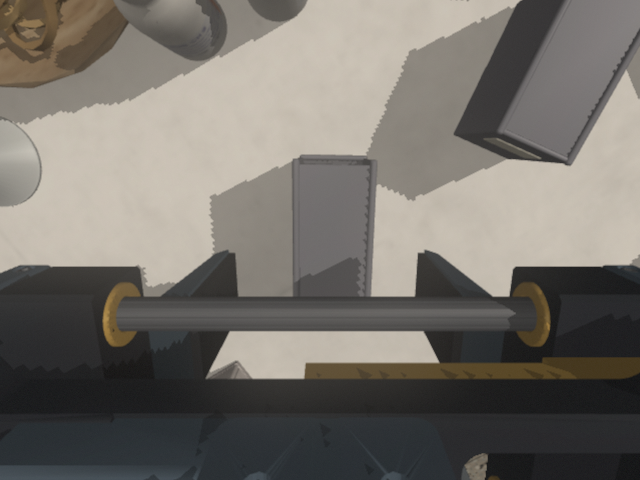

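Request:
servo_tool(
  steps=[90,0.1,0.15,0.6,0.1,90,0,0,0.9,0,90,0,0,0.9,0,90,0,0,0.6,0,20,0,0,0,0],
)

```text
time_s: 6.25
tcp_pos: [0.5591, -0.1996, 0.0228]
orientation: [0.958, -0.286, -0.002, -0.0]
force: [-0.1, 0.2, 0.7]
opening: 0.0848
```

Request:
servo_tool(
  steps=[20,0,0,0,0,20,0,0,0,0,20,0,0,0,0],
)

```text
time_s: 6.55
tcp_pos: [0.5612, -0.2002, 0.0261]
orientation: [0.958, -0.286, 0.001, 0.0]
force: [0.1, -0.3, 0.4]
opening: 0.0607
```

Request:
servo_tool(
  steps=[20,0,0,0,0,20,0,0,0,0,20,0,0,0,0,20,0,0,0,0],
)

```text
time_s: 6.95
tcp_pos: [0.5608, -0.2001, 0.0257]
orientation: [0.958, -0.286, 0.0, 0.0]
force: [-1.5, 1.4, 6.1]
opening: 0.0462
```

Request:
servo_tool(
  steps=[20,0,0,0,0,20,0,0,-0.4,0,20,0,0,-0.8,0,20,0,0,-0.8,0,20,0,0,0,0],
)

```text
time_s: 7.45
tcp_pos: [0.5619, -0.2005, 0.0777]
orientation: [0.958, -0.286, 0.002, 0.0]
force: [-0.1, 0.3, -3.4]
opening: 0.046
```

```bash
python3 - <<'E'
from h import *
weigh(8)
cv2.imwrite("pics/w3.png",cams.camera("wrist")[:,:,::-1])
s=cams.camera("side")[:,:,::-1]
cv2.imwrite("pics/s3.png",cv2.resize(s[150:320,230:400],None,fx=3.5,fy=3.5,interpolation=cv2.INTER_CUBIC))
E
```

```text
t 7.85 tcp [ 0.5602 -0.1999  0.0745] psi -123.28 open 0.0456
F [-0.21  0.09 -2.88] sd [0.35 0.59 0.38] J [-7.1728e+01 -3.4235e+01 -3.5000e-02] sd [1.005 0.543 0.098]
```

View pics/s3.png

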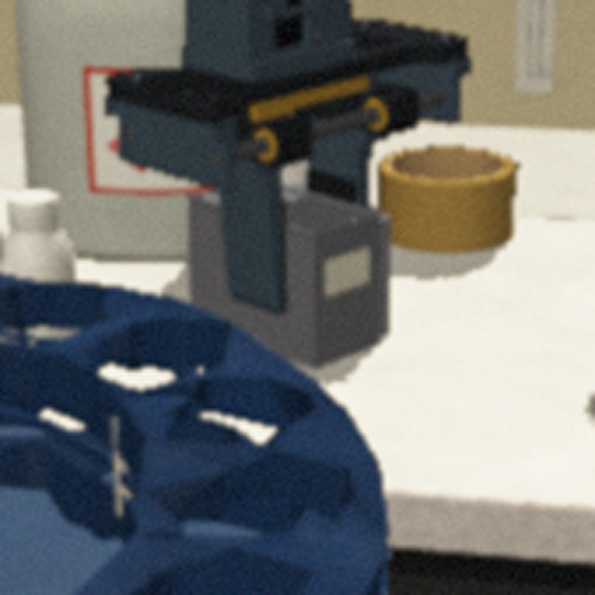

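View pics/w3.png

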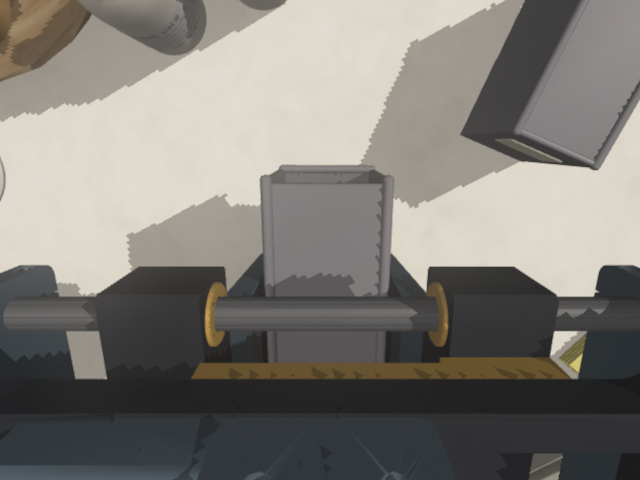

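Request:
servo_tool(
  steps=[20,0,0,0.8,0,20,0,0,0.8,0,20,0,0,0.4,0,20,0,0,0,0,90,0,0,0,0],
)

```text
time_s: 8.45
tcp_pos: [0.5608, -0.2001, 0.0253]
orientation: [0.958, -0.286, 0.0, 0.0]
force: [0.3, 0.2, -0.5]
opening: 0.0511
```

Request:
servo_tool(
  steps=[90,0,0,0,0,90,0,0,0,0,90,0,0,-0.6,0,90,0,0,-1,0,90,0,0,-1,0],
)

```text
time_s: 8.95
tcp_pos: [0.5605, -0.2, 0.0919]
orientation: [0.958, -0.286, -0.0, 0.0]
force: [0.6, -0.6, 0.3]
opening: 0.0891
```

```bash
python3 - <<'E'
from h import *
o=get_obs();print(o["time_s"],o["tcp_pos"],psi_of(o)[0],o["force"],o["opening"])
h=-55.5;a=np.radians(h);m=np.array([.568,-.346]);g=m+.010*np.array([np.cos(a),np.sin(a)]);print(g)
plan(o["tcp_pos"],psi_of(o)[0],[*g,.13],h-90,8)
E
```

```text
8.95 [ 0.56052855 -0.19995542  0.09191446] -123.27429454901373 [ 0.61863784 -0.5936486   0.25626129] 0.08914218768461438
[ 0.57366406 -0.35424126]
max [0.66 0.61 0.19 0.56] end [ 0.5737 -0.3543  0.1299] -145.52
90, 0.48, 0.61, -0.19, 0.56, 90, 0.51, 0.58, -0.19, 0.56, 90, 0.53, 0.56, -0.19, 0.55, 90, 0.56, 0.53, -0.19, 0.56, 90, 0.59, 0.51, -0.19, 0.55
90, 0.61, 0.48, -0.19, 0.56, 90, 0.63, 0.44, -0.19, 0.55, 90, 0.66, 0.42, -0.19, 0.56
```

Request:
servo_tool(
  steps=[90,0.5,0.6,-0.4,0.55,90,0.5,0.6,-0.4,0.55,90,0.55,0.55,-0.2,0.55,90,0.55,0.55,-0.2,0.55,90,0.6,0.5,-0.2,0.55],
)

```text
time_s: 9.45
tcp_pos: [0.569, -0.299, 0.1248]
orientation: [0.916, -0.401, -0.001, -0.0]
force: [0.6, -0.8, -0.3]
opening: 0.0899
```

Request:
servo_tool(
  steps=[90,0.6,0.5,0,0.55,90,0.6,0.45,0,0.55,90,0.6,0.4,0,0.55,90,0,0,0,0],
)

```text
time_s: 9.85
tcp_pos: [0.5728, -0.3555, 0.1248]
orientation: [0.885, -0.466, 0.0, 0.0]
force: [0.3, -0.2, -0.2]
opening: 0.0904
```

```bash
python3 - <<'E'
from h import *
import pickle
o=get_obs();im=cams.camera("wrist");print(o["time_s"],o["tcp_pos"],psi_of(o)[0],o["force"])
pickle.dump(o,open("w4.pkl","wb"));cv2.imwrite("pics/w4.png",im[:,:,::-1])
E
```

```text
9.85 [ 0.57276587 -0.35554391  0.12484066] -145.521247966394 [ 0.26159948 -0.16347191 -0.22936047]
```

View pics/w4.png

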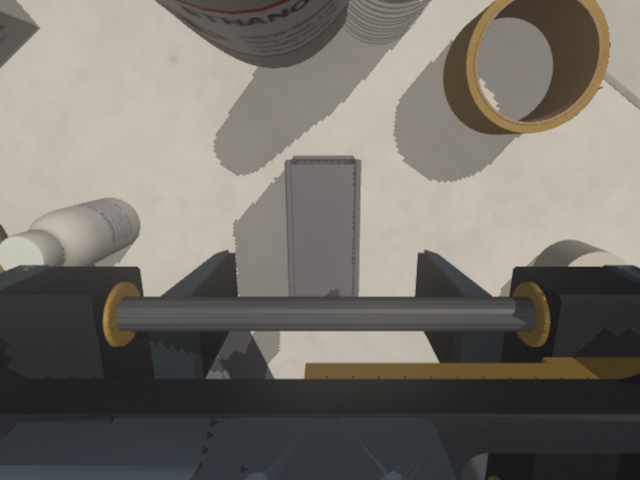

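```bash
python3 - <<'E'
from h import *
import pickle
o=pickle.load(open("w4.pkl","rb"))
a,b,c,d=[wz(o,u,v,.07)[:2] for u,v in((286,158),(361,158),(289,292),(355,292))]
f=(a+b)/2;g=(c+d)/2;v=f-g;print(np.linalg.norm(a-b),np.degrees(np.arctan2(v[1],v[0])),np.degrees(np.arctan2(*(a-b)[::-1]))-90)
v/=np.linalg.norm(v);e=o["tcp_pos"][:2]-f;print("tcp behind front",-e@v,"lateral",e@np.array([-v[1],v[0]]))
weigh(3)
E
```

```text
0.046133416628785194 -56.26609277786701 -55.51151689132876
tcp behind front 0.059216706604376466 lateral -0.003209854369821482
t 10.05 tcp [ 0.5726 -0.3527  0.1249] psi -145.24 open 0.09
F [-0.25  0.53 -0.39] sd [0.64 0.1  0.45] J [-76.205 -38.873  -0.102] sd [0.024 0.28  0.009]
```

Request:
servo_tool(
  steps=[90,0,-0.05,0.9,0,90,0,0,1,0,90,0,0,1,0,80,0,0,0.7,0,55,0,0,0.35,0],
)

```text
time_s: 10.55
tcp_pos: [0.5732, -0.3516, 0.0249]
orientation: [0.886, -0.464, -0.001, -0.0]
force: [0.5, 0.7, 0.2]
opening: 0.0767
```

Request:
servo_tool(
  steps=[20,0,0,0,0,20,0,0,0,0,20,0,0,0,0,20,0,0,0,0,20,0,0,0,0],
)

```text
time_s: 11.05
tcp_pos: [0.5743, -0.3529, 0.0275]
orientation: [0.886, -0.464, 0.001, 0.0]
force: [-2.1, 1.4, 7.0]
opening: 0.0459
```

Request:
servo_tool(
  steps=[20,0,0,0,0,20,0,0,-0.4,0,20,0,0,-0.6,0,20,0,0,-0.6,0,20,0,0,0,0],
)

```text
time_s: 11.55
tcp_pos: [0.5752, -0.3534, 0.0696]
orientation: [0.886, -0.464, 0.002, 0.0]
force: [0.2, -0.1, -0.4]
opening: 0.0458
```

```bash
python3 - <<'E'
from h import *
weigh(8)
E
```

```text
t 11.95 tcp [ 0.5735 -0.3523  0.0659] psi -145.28 open 0.0461
F [ 0.13 -0.14 -1.24] sd [0.43 0.54 0.36] J [-8.1589e+01 -3.5728e+01 -6.6000e-02] sd [0.706 0.422 0.064]
```

Request:
servo_tool(
  steps=[20,0,0,0.6,0,20,0,0,0.6,0,20,0,0,0.4,0,20,0,0,0,0,90,0,0,0,0],
)

```text
time_s: 12.45
tcp_pos: [0.5734, -0.3523, 0.0252]
orientation: [0.886, -0.464, -0.001, -0.0]
force: [0.4, 0.1, -0.2]
opening: 0.0511
```

Request:
servo_tool(
  steps=[90,0,0,0,0,90,0,0,0,0,90,0,0,-0.6,0,90,0,0,-1,0,90,0,0,-1,0],
)

```text
time_s: 12.95
tcp_pos: [0.5738, -0.3525, 0.0931]
orientation: [0.886, -0.464, -0.0, 0.0]
force: [-1.0, 0.2, 0.8]
opening: 0.0893
```

```bash
python3 - <<'E'
from h import *
o=get_obs();print(o["time_s"],o["tcp_pos"],psi_of(o)[0],o["force"],o["opening"])
plan(o["tcp_pos"],psi_of(o)[0],[.5608,-.2001,.11],-123.28,8)
E
```

```text
12.95 [ 0.57375497 -0.35249675  0.09305249] -145.274830701095 [-0.95513103  0.16860201  0.77601195] 0.08929204780913053
max [0.66 0.58 0.09 0.55] end [ 0.5608 -0.2001  0.1101] -123.27
90, -0.66, -0.38, -0.08, -0.55, 90, -0.64, -0.41, -0.09, -0.55, 90, -0.62, -0.44, -0.08, -0.55, 90, -0.6, -0.47, -0.09, -0.55, 90, -0.58, -0.5, -0.08, -0.55
90, -0.56, -0.53, -0.09, -0.55, 90, -0.53, -0.56, -0.08, -0.55, 90, -0.5, -0.58, -0.09, -0.55
```

Request:
servo_tool(
  steps=[90,-0.65,-0.4,-0.3,-0.55,90,-0.65,-0.4,-0.3,-0.55,90,-0.6,-0.45,0,-0.55,90,-0.6,-0.45,0,-0.55,90,-0.6,-0.5,0,-0.55],
)

```text
time_s: 13.45
tcp_pos: [0.565, -0.2555, 0.1056]
orientation: [0.936, -0.352, -0.001, -0.0]
force: [0.5, -0.2, 0.2]
opening: 0.0902
```

Request:
servo_tool(
  steps=[90,-0.55,-0.55,0,-0.55,90,-0.55,-0.55,0,-0.55,90,-0.5,-0.55,0,-0.55,90,0,0,0,0],
)

```text
time_s: 13.85
tcp_pos: [0.5599, -0.1981, 0.1062]
orientation: [0.959, -0.284, -0.0, -0.0]
force: [-1.3, 0.5, -0.4]
opening: 0.0899
```

```bash
python3 - <<'E'
from h import *
o=get_obs();print(o["time_s"],o["tcp_pos"],psi_of(o)[0],o["force"],o["opening"])
plan(o["tcp_pos"],psi_of(o)[0],[.5608,-.2001,.026],-123.28,4)
cv2.imwrite("pics/w5.png",cams.camera("wrist")[:,:,::-1])
E
```

```text
13.85 [ 0.55985326 -0.19812202  0.10619041] -123.02188544657406 [-1.33319423  0.50280996 -0.39896238] 0.08989831307890442
max [0.02 0.02 0.81 0.02] end [ 0.5606 -0.2001  0.0259] -123.27
90, 0.02, 0.01, 0.8, 0.01, 90, 0.02, 0.01, 0.8, 0.01, 90, 0.02, 0.01, 0.8, 0.02, 90, 0.01, 0.02, 0.81, 0.01
```

View pics/w5.png

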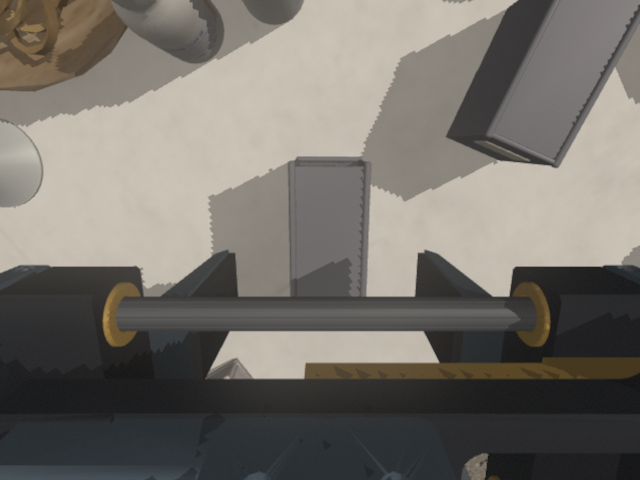

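Request:
servo_tool(
  steps=[90,0.05,0.05,0.8,0.05,90,0,0,0.9,0,90,0,0,0.9,0,70,0,0,0.6,0,50,0,0,0,0],
)

```text
time_s: 14.4
tcp_pos: [0.5597, -0.2021, 0.0247]
orientation: [0.957, -0.289, -0.001, -0.0]
force: [0.2, -0.3, 0.0]
opening: 0.0772
```

Request:
servo_tool(
  steps=[20,0,0,0,0,20,0,0,0,0,20,0,0,0,0,20,0,0,0,0,20,0,0,0,0],
)

```text
time_s: 14.9
tcp_pos: [0.5613, -0.2024, 0.0272]
orientation: [0.958, -0.288, 0.001, 0.0]
force: [0.1, 1.3, 6.9]
opening: 0.0461
```

Request:
servo_tool(
  steps=[20,0,0,0,0,20,0,0,-0.4,0,20,0,0,-0.8,0,20,0,0,-0.8,0,20,0,0,0,0],
)

```text
time_s: 15.4
tcp_pos: [0.5621, -0.2028, 0.0791]
orientation: [0.958, -0.288, 0.002, 0.0]
force: [0.6, -0.5, -2.9]
opening: 0.0466
```

```bash
python3 - <<'E'
from h import *
o=get_obs();print(o["time_s"],o["tcp_pos"],psi_of(o)[0],o["force"],o["opening"])
# pour geometry: heading +90, wall outer edge y=-.0745 z=.03; pivot front dist f=.056, contact t below pivot
f=.056;t=.037;ye=-.0745
for th in range(0,66,5):
    a=np.radians(th);print(th,"pivot y",round(ye-(f*np.cos(a)-t*np.sin(a)),4),"tcp z",round(.03+f*np.sin(a)+t*np.cos(a)-.019,4))
plan(o["tcp_pos"],psi_of(o)[0],[.44,-.16,.085],0,26,op=20)
E
```

```text
15.4 [ 0.56212462 -0.20277856  0.07911299] -123.52164764778645 [ 0.62886184 -0.53839711 -2.92469747] 0.04664541850599713
0 pivot y -0.1305 tcp z 0.048
5 pivot y -0.1271 tcp z 0.0527
10 pivot y -0.1232 tcp z 0.0572
15 pivot y -0.119 tcp z 0.0612
20 pivot y -0.1145 tcp z 0.0649
25 pivot y -0.1096 tcp z 0.0682
30 pivot y -0.1045 tcp z 0.071
35 pivot y -0.0992 tcp z 0.0734
40 pivot y -0.0936 tcp z 0.0753
45 pivot y -0.0879 tcp z 0.0768
50 pivot y -0.0822 tcp z 0.0777
55 pivot y -0.0763 tcp z 0.0781
60 pivot y -0.0705 tcp z 0.078
65 pivot y -0.0646 tcp z 0.0774
max [0.2  0.2  0.01 0.95] end [ 0.44   -0.1599  0.0851] -0.02
20, -0.19, 0.05, -0.01, -0.95, 20, -0.2, 0.03, -0.01, -0.95, 20, -0.2, 0.02, -0.01, -0.95, 20, -0.2, -0, -0.01, -0.95, 20, -0.2, -0.02, -0.01, -0.95
20, -0.2, -0.03, -0.01, -0.95, 20, -0.19, -0.05, -0.01, -0.95, 20, -0.19, -0.06, -0.01, -0.95, 20, -0.18, -0.08, -0.01, -0.95, 20, -0.17, -0.1, -0.01, -0.95
20, -0.17, -0.11, -0.01, -0.95, 20, -0.16, -0.12, -0.01, -0.95, 20, -0.15, -0.14, -0.01, -0.95, 20, -0.13, -0.15, -0.01, -0.95, 20, -0.12, -0.16, -0.01, -0.95
20, -0.11, -0.17, -0.01, -0.95, 20, -0.09, -0.17, -0.01, -0.95, 20, -0.08, -0.18, -0.01, -0.95, 20, -0.06, -0.19, -0.01, -0.95, 20, -0.05, -0.19, -0.01, -0.95
20, -0.03, -0.2, -0.01, -0.95, 20, -0.02, -0.2, -0.01, -0.95, 20, -0, -0.2, -0, -0.95, 20, 0.02, -0.19, -0.01, -0.95, 20, 0.03, -0.2, -0, -0.95
20, 0.05, -0.19, -0.01, -0.95
```

Request:
servo_tool(
  steps=[20,-0.2,0.05,0,-0.95,20,-0.2,0.05,0,-0.95,20,-0.2,0,0,-0.95,20,-0.2,0,0,-0.95,20,-0.2,0,0,-0.95],
)

```text
time_s: 15.9
tcp_pos: [0.5361, -0.194, 0.0757]
orientation: [0.997, -0.083, -0.0, -0.0]
force: [-1.1, -0.1, -2.6]
opening: 0.0463
```

Request:
servo_tool(
  steps=[20,-0.2,-0.05,0,-0.95,20,-0.2,-0.05,0,-0.95,20,-0.2,-0.05,0,-0.95,20,-0.2,-0.1,0,-0.95,20,-0.15,-0.1,0,-0.95],
)

```text
time_s: 16.4
tcp_pos: [0.5121, -0.1849, 0.0757]
orientation: [0.992, 0.123, -0.0, -0.0]
force: [-0.2, -1.1, -3.1]
opening: 0.0457
```

Request:
servo_tool(
  steps=[20,-0.15,-0.1,0,-0.95,20,-0.15,-0.1,0,-0.95,20,-0.15,-0.15,0,-0.95,20,-0.15,-0.15,0,-0.95,20,-0.1,-0.15,0,-0.95],
)

```text
time_s: 16.9
tcp_pos: [0.4894, -0.177, 0.0758]
orientation: [0.946, 0.325, -0.0, -0.0]
force: [-0.1, -0.4, -2.6]
opening: 0.046
```

Request:
servo_tool(
  steps=[20,-0.1,-0.15,0,-0.95,20,-0.1,-0.2,0,-0.95,20,-0.1,-0.2,0,-0.95,20,-0.05,-0.2,0,-0.95,20,-0.05,-0.2,0,-0.95],
)

```text
time_s: 17.4
tcp_pos: [0.465, -0.1682, 0.0758]
orientation: [0.859, 0.513, -0.0, -0.0]
force: [-0.4, -0.1, -3.3]
opening: 0.0457
```

Request:
servo_tool(
  steps=[20,-0.05,-0.2,0,-0.95,20,0,-0.2,0,-0.95,20,0,-0.2,0,-0.95,20,0,-0.2,0,-0.95,20,0.05,-0.2,0,-0.95],
)

```text
time_s: 17.9
tcp_pos: [0.4412, -0.1601, 0.0759]
orientation: [0.735, 0.678, -0.0, -0.0]
force: [0.3, -0.0, -2.7]
opening: 0.0458
```

```bash
python3 - <<'E'
from h import *
o=get_obs();print(o["time_s"],o["tcp_pos"],psi_of(o)[0],o["force"],o["opening"])
plan(o["tcp_pos"],psi_of(o)[0],[.44,-.150,.048],0,4,op=20)
s=cams.camera("side")[:,:,::-1];cv2.imwrite("pics/s6.png",cv2.resize(s[150:420,240:470],None,fx=2.2,fy=2.2,interpolation=cv2.INTER_CUBIC))
s=cams.camera("top")[:,:,::-1];cv2.imwrite("pics/t6.png",cv2.resize(s[180:350,150:420],None,fx=2.9,fy=2.9,interpolation=cv2.INTER_CUBIC))
E
```

```text
17.9 [ 0.44121845 -0.16005973  0.07588591] -4.5801332298149235 [ 0.32044003 -0.00788226 -2.69026183] 0.04576283266967378
max [0.1  0.02 0.28 0.23] end [ 0.44   -0.15    0.0479] 0.02
20, 0.1, -0.02, 0.28, -0.23, 20, 0.1, -0.02, 0.28, -0.23, 20, 0.1, -0.02, 0.28, -0.23, 20, 0.1, -0.01, 0.28, -0.23
```

View pics/s6.png

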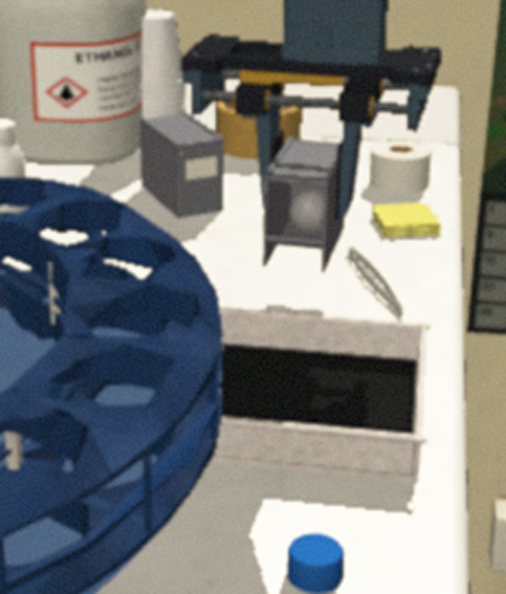

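View pics/t6.png

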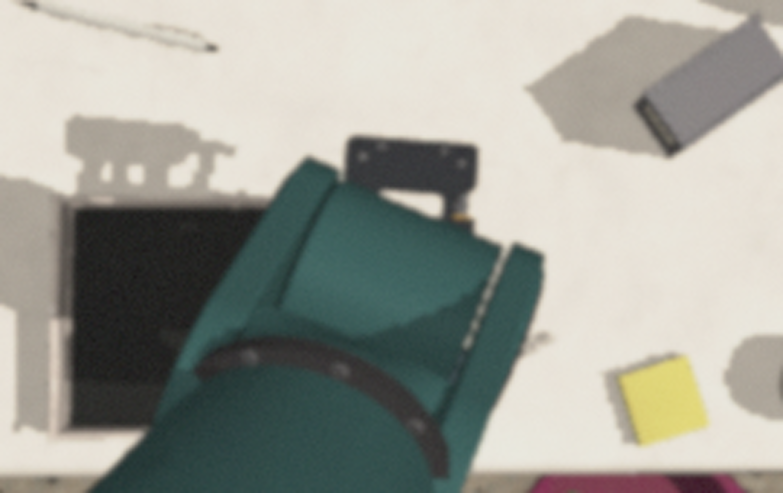

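Request:
servo_tool(
  steps=[20,0.1,0,0.28,-0.25,20,0.1,0,0.28,-0.25,20,0.1,0,0.28,-0.2,20,0.1,-0.05,0.28,-0.2,20,0,0,0,0],
)

```text
time_s: 18.5
tcp_pos: [0.4403, -0.1496, 0.0472]
orientation: [0.708, 0.706, -0.0, -0.001]
force: [0.0, 0.1, -1.7]
opening: 0.0462
```

Request:
servo_tool(
  steps=[20,0.2,0,0,0,20,0.2,0,0,0,20,0.2,0,0,0,20,0.1,0,0,0,20,0,0,0,0],
)

```text
time_s: 19.0
tcp_pos: [0.4413, -0.1324, 0.0486]
orientation: [0.709, 0.706, 0.0, 0.0]
force: [-0.3, -0.0, -2.6]
opening: 0.0457
```

```bash
python3 - <<'E'
from h import *
o=get_obs();print(o["time_s"],o["tcp_pos"],psi_of(o)[0],o["force"],o["opening"])
s=cams.camera("side")[:,:,::-1];cv2.imwrite("pics/s7.png",cv2.resize(s[200:350,320:450],None,fx=4,fy=4,interpolation=cv2.INTER_CUBIC))
E
```

```text
19.0 [ 0.44129665 -0.13241724  0.04861221] -0.2502297803047084 [-0.26566153 -0.00537826 -2.60678676] 0.04565129492135832
```

View pics/s7.png

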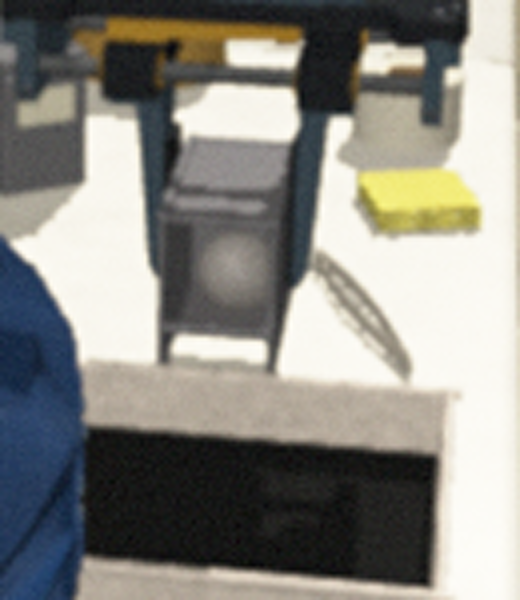

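Request:
servo_tool(
  steps=[20,0.15,0,0,0,20,0.15,0,-0.15,0,20,0.15,0,-0.15,0,20,0.15,0,-0.15,0,20,0,0,0,0],
)

```text
time_s: 19.55
tcp_pos: [0.4415, -0.1178, 0.0603]
orientation: [0.708, 0.706, -0.0, 0.001]
force: [-2.1, -4.5, -0.1]
opening: 0.0456
```

```bash
python3 - <<'E'
from h import *
o=get_obs();print(o["time_s"],o["tcp_pos"],psi_of(o)[0],o["force"],o["torque"],o["opening"])
s=cams.camera("side")[:,:,::-1];cv2.imwrite("pics/s8.png",cv2.resize(s[200:350,320:450],None,fx=4,fy=4,interpolation=cv2.INTER_CUBIC))
E
```

```text
19.55 [ 0.44153869 -0.11781139  0.06032583] -0.22448885612788144 [-2.1260488  -4.48167451 -0.06965449] [-1.00906771  0.31056264  0.1220757 ] 0.045605924968995314
```

View pics/s8.png

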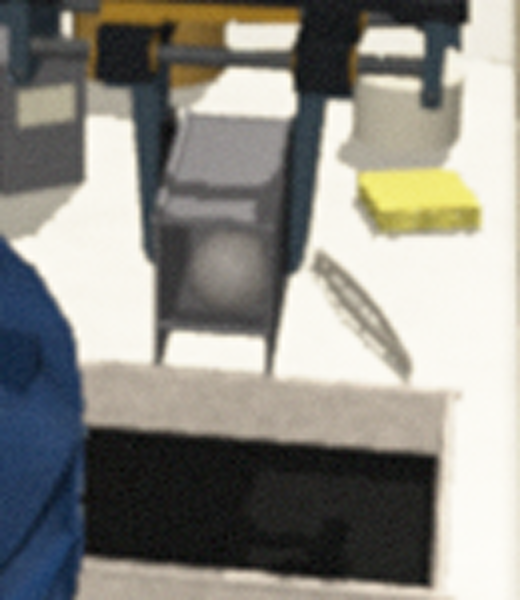

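Request:
servo_tool(
  steps=[20,0.2,0,-0.15,0,20,0.2,0,-0.15,0,20,0.2,0,-0.1,0,20,0.2,0,-0.1,0,20,0.2,0,-0.1,0],
)

```text
time_s: 20.1
tcp_pos: [0.4417, -0.093, 0.0751]
orientation: [0.709, 0.706, -0.0, 0.001]
force: [-0.0, 0.9, -3.1]
opening: 0.046
```

```bash
python3 - <<'E'
from h import *
o=get_obs();print(o["time_s"],o["tcp_pos"],psi_of(o)[0],o["force"],o["torque"],o["opening"])
s=cams.camera("side")[:,:,::-1];cv2.imwrite("pics/s9.png",cv2.resize(s[200:350,320:450],None,fx=4,fy=4,interpolation=cv2.INTER_CUBIC))
E
```

```text
20.1 [ 0.44168578 -0.09297704  0.07509485] -0.2515630982737893 [-0.04341067  0.88258127 -3.10120853] [-0.09178297  0.03447984  0.04465747] 0.04598524156008017
```

View pics/s9.png

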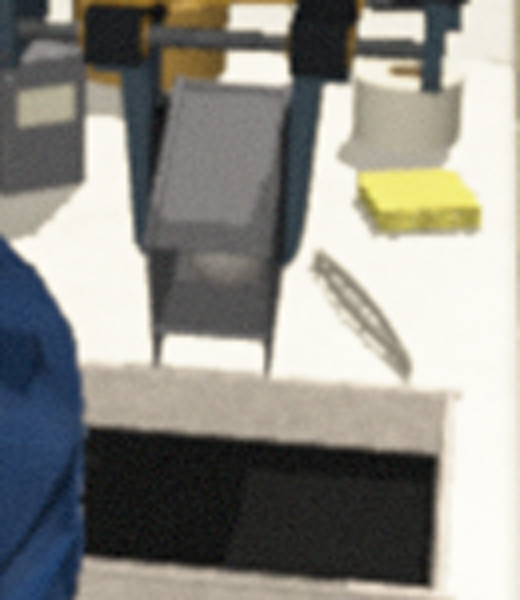

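Request:
servo_tool(
  steps=[20,0.2,0,-0.05,0,20,0.2,0,0,0,20,0.2,0,0,0,20,0.2,0,0,0,20,0,0,0,0],
)

```text
time_s: 20.65
tcp_pos: [0.4414, -0.0722, 0.0758]
orientation: [0.709, 0.706, -0.0, -0.0]
force: [0.8, 0.1, -3.8]
opening: 0.0458
```

```bash
python3 - <<'E'
from h import *
o=get_obs();print(o["time_s"],o["tcp_pos"],psi_of(o)[0],o["force"],o["torque"],o["opening"])
s=cams.camera("side")[:,:,::-1];cv2.imwrite("pics/s10.png",cv2.resize(s[200:350,320:450],None,fx=4,fy=4,interpolation=cv2.INTER_CUBIC))
E
```

```text
20.65 [ 0.44138143 -0.07216246  0.07583501] -0.24073323575247846 [ 0.80291855  0.0782946  -3.7875892 ] [-0.00129849  0.07040727  0.05918458] 0.04575336485480398
```

View pics/s10.png

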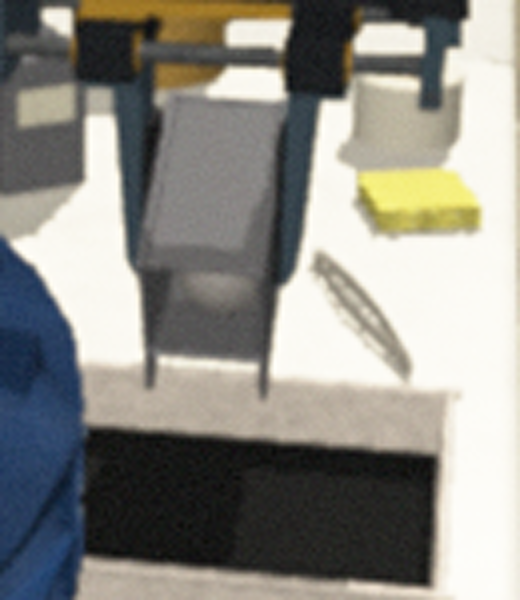

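```bash
python3 - <<'E'
from h import *
def pts(pv,th,f,hb):
    a=np.radians(th);F=np.array([0,np.cos(a),-np.sin(a)]);U=np.array([0,np.sin(a),np.cos(a)]);X=np.array([1.,0,0])
    r=[]
    for q in((f,-hb),(f-92e-3,70e-3-hb),(f,24e-3-hb)):
        for s in(.023,-.023): r.append((proj("side",pv+F*q[0]+U*q[1]+X*s)-[320,200])*4)
    return np.round(np.array(r)).astype(int).tolist()
for nm,pv in(("s9",[.4417,-.093,.0941]),("s10",[.4414,-.0722,.0948])):
    for th in(20,25,30,35,40,45): print(nm,th,pts(np.array(pv),th,.056,.045))
E
```

```text
s9 20 [[143, 374], [264, 383], [169, 80], [286, 87], [141, 329], [263, 338]]
s9 25 [[145, 374], [265, 384], [168, 78], [286, 84], [142, 334], [264, 343]]
s9 30 [[147, 374], [266, 383], [166, 76], [285, 83], [143, 338], [265, 347]]
s9 35 [[149, 372], [267, 381], [165, 75], [285, 82], [145, 341], [266, 350]]
s9 40 [[151, 368], [269, 378], [164, 75], [284, 82], [146, 343], [266, 352]]
s9 45 [[153, 364], [270, 373], [163, 76], [283, 83], [148, 343], [267, 352]]
s10 20 [[136, 396], [259, 406], [162, 96], [283, 102], [133, 351], [259, 360]]
s10 25 [[138, 397], [260, 407], [161, 93], [282, 100], [135, 356], [260, 366]]
s10 30 [[140, 396], [262, 406], [160, 92], [281, 98], [136, 360], [260, 370]]
s10 35 [[142, 394], [263, 404], [159, 91], [281, 98], [138, 363], [261, 373]]
s10 40 [[144, 390], [264, 400], [158, 91], [280, 98], [139, 364], [262, 374]]
s10 45 [[147, 385], [266, 395], [156, 92], [279, 99], [141, 365], [263, 374]]
```

```bash
python3 - <<'E'
from h import *
s=cams.camera("side")[:,:,::-1];cv2.imwrite("pics/s11.png",cv2.resize(s[215:305,345:405],None,fx=9,fy=9,interpolation=cv2.INTER_CUBIC)[:600+210])
cv2.imwrite("pics/s11.png",cv2.resize(s[215:305,335:415],None,fx=6.6,fy=6.6,interpolation=cv2.INTER_CUBIC))
w=cams.camera("wrist")[:,:,::-1];cv2.imwrite("pics/w11.png",w)
E
```

```text
(no output)
```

View pics/s11.png

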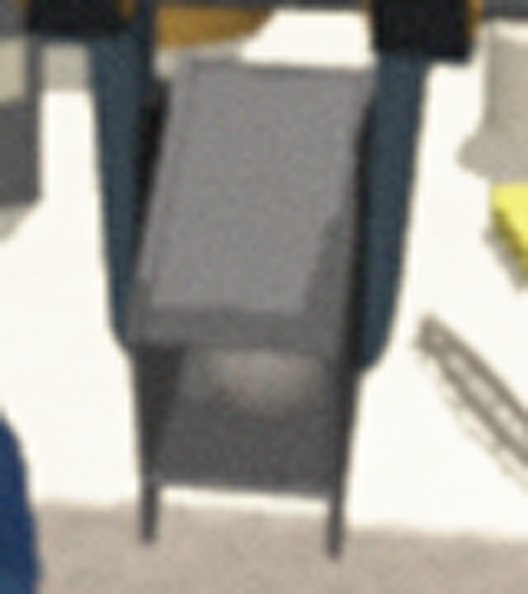

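View pics/w11.png

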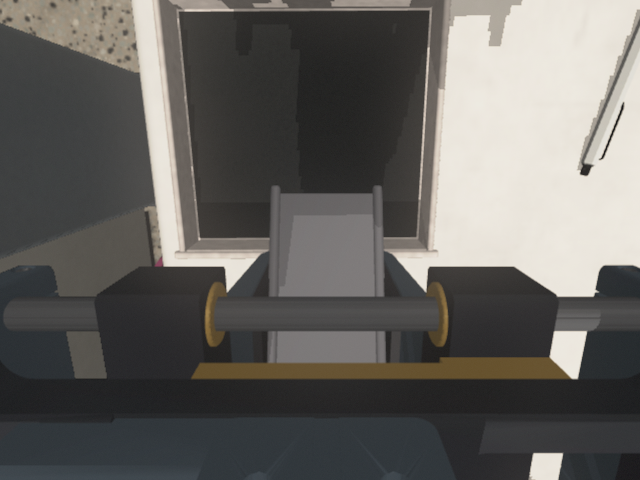

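```bash
cat > fit.py <<'E'
from h import *
from scipy.optimize import least_squares
def fit(pv,ob,q=None):
    # ob: list of ((fwd from front(-), height, side),(u,v))
    def model(p):
        th,f,hb,x0=p;a=th;F=np.array([0,np.cos(a),-np.sin(a)]);U=np.array([0,np.sin(a),np.cos(a)])
        return np.array([proj("side",pv+F*(f+m[0])+U*(m[1]-hb)+np.array([x0+m[2],0,0])) for m,_ in ob])
    r=least_squares(lambda p:(model(p)-np.array([o for _,o in ob])).ravel(),[.5,.056,.045,0],loss="soft_l1")
    print("th",np.degrees(r.x[0]).round(1),"f,hb,x0",r.x[1:].round(4));print(r.fun.reshape(-1,2).round(1).tolist());return r.x
E
python3 - <<'E'
from fit import *
c=lambda x,y:(335+x/6.6-.4,215+y/6.6-.4)
s=.023
ob=[((0,0,s),c(147,540)),((0,0,-s),c(335,555)),((0,.024,s),c(145,480)),((0,.024,-s),c(345,490)),((0,.07,s),c(130,340)),((0,.07,-s),c(357,358)),((-.092,.07,s),c(172,60)),((-.092,.07,-s),c(372,68))]
fit(np.array([.4414,-.0722,.0948]),ob)
ob2=[o for i,o in enumerate(ob) if i not in(2,3)]
fit(np.array([.4414,-.0722,.0948]),ob2)
E
```

```text
th 24.8 f,hb,x0 [0.0323 0.0679 0.0008]
[[-0.1, 0.1], [0.9, 0.2], [-0.5, -0.7], [-0.7, 0.1], [0.2, 0.4], [-2.9, -0.1], [1.7, -0.3], [0.5, 0.2]]
th 24.8 f,hb,x0 [0.0309 0.0693 0.0015]
[[-0.4, -0.0], [0.6, 0.1], [-0.1, 0.3], [-3.3, -0.2], [1.4, -0.2], [0.2, 0.2]]
```

```bash
python3 - <<'E'
from h import *
p=cams.camera_params("wrist");Mt=np.array(p["mount"]);o=get_obs();_,M=psi_of(o);print(o["tcp_pos"],o["force"],o["time_s"])
def wp(X):
    c=Mt[:3,:3].T@(M.T@(X-o["tcp_pos"])-Mt[:3,3]);return np.round([p["cx"]+p["fx"]*c[0]/-c[2],p["cy"]-p["fy"]*c[1]/-c[2]],1)
pv=o["tcp_pos"]+[0,0,.019]
for th in(20,25,30,35):
  for f,hb in((.056,.045),(.048,.052),(.04,.06),(.032,.068)):
    a=np.radians(th);F=np.array([0,np.cos(a),-np.sin(a)]);U=np.array([0,np.sin(a),np.cos(a)])
    print(th,f,hb,[wp(pv+F*f+U*(.07-hb)+np.array([s,0,0])).tolist() for s in(.023,-.023)])
E
```

```text
[ 0.44148869 -0.07274827  0.07588107] [-0.92133127  0.120948   -2.98191167] 20.8
20 0.056 0.045 [[381.0, 163.9], [267.3, 164.4]]
20 0.048 0.052 [[378.9, 187.2], [269.8, 187.7]]
20 0.04 0.06 [[376.6, 209.2], [272.4, 209.7]]
20 0.032 0.068 [[374.6, 229.3], [274.8, 229.7]]
25 0.056 0.045 [[379.1, 162.8], [269.3, 163.3]]
25 0.048 0.052 [[377.4, 186.4], [271.4, 186.8]]
25 0.04 0.06 [[375.5, 209.0], [273.6, 209.4]]
25 0.032 0.068 [[373.8, 229.8], [275.7, 230.3]]
30 0.056 0.045 [[377.4, 162.9], [271.2, 163.3]]
30 0.048 0.052 [[376.0, 186.4], [272.9, 186.9]]
30 0.04 0.06 [[374.5, 209.4], [274.8, 209.8]]
30 0.032 0.068 [[373.0, 230.9], [276.5, 231.3]]
35 0.056 0.045 [[375.7, 164.0], [273.0, 164.5]]
35 0.048 0.052 [[374.7, 187.3], [274.3, 187.7]]
35 0.04 0.06 [[373.5, 210.5], [275.9, 210.9]]
35 0.032 0.068 [[372.3, 232.4], [277.3, 232.8]]
```

Request:
servo_tool(
  steps=[20,0,0,-0.8,0,20,-0.7,0,0,0,20,-0.7,0,0,0,20,-0.7,0,0.3,0,20,0,0,0.5,0],
)

```text
time_s: 21.3
tcp_pos: [0.4421, -0.1269, 0.0762]
orientation: [0.709, 0.705, 0.0, 0.001]
force: [-1.1, 0.6, -2.9]
opening: 0.0458
```

Request:
servo_tool(
  steps=[20,0.2,0,0.45,0,20,0.3,0,0,0,20,0.1,0,0,0],
)

```text
time_s: 21.6
tcp_pos: [0.4408, -0.1088, 0.0642]
orientation: [0.708, 0.706, -0.0, -0.001]
force: [0.2, -0.9, -1.8]
opening: 0.0457
```

```bash
python3 - <<'E'
from h import *
o=get_obs();print(o["time_s"],o["tcp_pos"],psi_of(o)[0],o["force"],o["torque"],o["opening"])
s=cams.camera("side")[:,:,::-1];cv2.imwrite("pics/s12.png",cv2.resize(s[200:350,320:450],None,fx=4,fy=4,interpolation=cv2.INTER_CUBIC))
E
```

```text
21.6 [ 0.44077918 -0.10883501  0.06420591] -0.2217053374523297 [ 0.24953472 -0.89514917 -1.84691994] [-0.03878401  0.08601539 -0.04800199] 0.04574302225880488
```

View pics/s12.png

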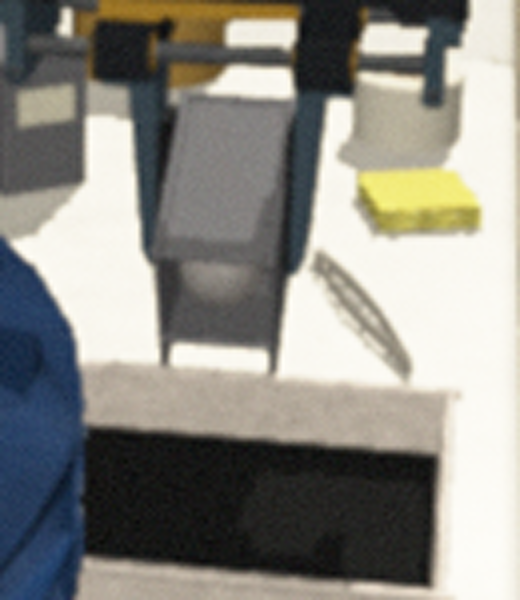

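Request:
servo_tool(
  steps=[20,0.2,0,0,0,20,0.2,0,0,0,20,0.2,0,-0.05,0,20,0.1,0,-0.05,0,20,0,0,0,0],
)

```text
time_s: 22.15
tcp_pos: [0.4419, -0.0928, 0.0678]
orientation: [0.708, 0.706, 0.0, 0.001]
force: [-1.4, -6.6, -0.1]
opening: 0.0459
```

```bash
python3 - <<'E'
from h import *
o=get_obs();print(o["time_s"],o["tcp_pos"],psi_of(o)[0],o["force"],o["torque"],o["opening"])
s=cams.camera("side")[:,:,::-1];cv2.imwrite("pics/s13.png",cv2.resize(s[200:350,320:450],None,fx=4,fy=4,interpolation=cv2.INTER_CUBIC))
E
```

```text
22.15 [ 0.44190637 -0.0927771   0.06776956] -0.21715633993393066 [-1.39646984 -6.59847601 -0.1326392 ] [-1.32871082  0.33437959  0.08230712] 0.045918798451275195
```

View pics/s13.png

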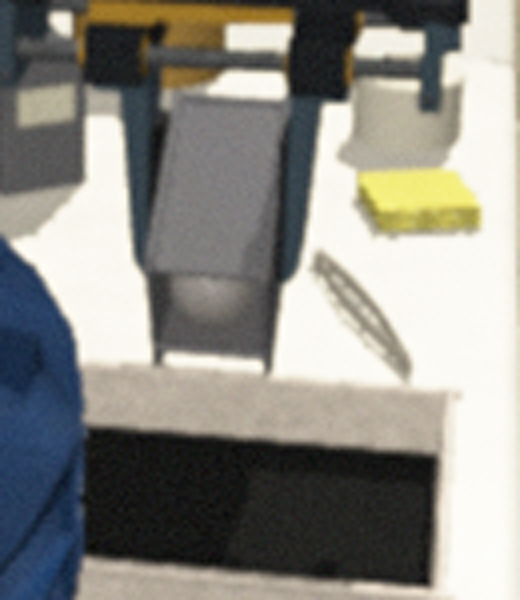

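Request:
servo_tool(
  steps=[20,0.2,0,-0.05,0,20,0.2,0,-0.05,0,20,0.2,0,-0.05,0,20,0.1,0,-0.05,0,20,0,0,0,0],
)

```text
time_s: 22.7
tcp_pos: [0.4423, -0.0753, 0.073]
orientation: [0.708, 0.706, 0.0, 0.001]
force: [-0.9, -5.1, 5.8]
opening: 0.0458
```

```bash
python3 - <<'E'
from h import *
o=get_obs();print(o["time_s"],o["tcp_pos"],psi_of(o)[0],o["force"],o["torque"],o["opening"])
s=cams.camera("side")[:,:,::-1];cv2.imwrite("pics/s14.png",cv2.resize(s[200:350,320:450],None,fx=4,fy=4,interpolation=cv2.INTER_CUBIC))
E
```

```text
22.7 [ 0.44227316 -0.07529422  0.07301863] -0.22331129365334465 [-0.87774968 -5.06171224  5.7740551 ] [-1.11077662  0.42630192  0.01817309] 0.045791512595899087
```

View pics/s14.png

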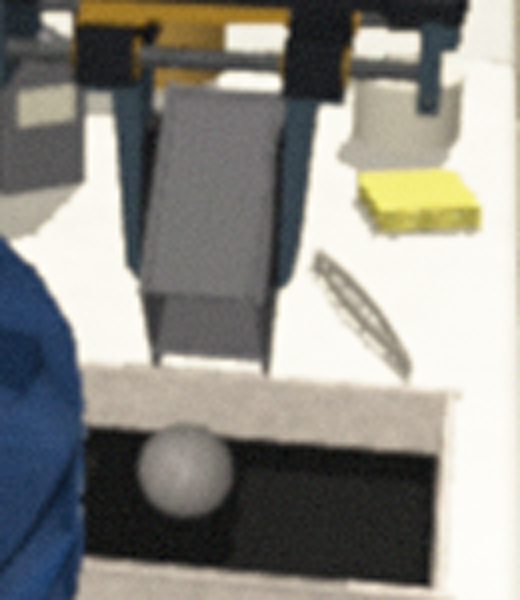

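Request:
servo_tool(
  steps=[20,-0.4,0,0,0,20,-0.6,0,-0.2,0,20,-0.6,0,-0.5,0,20,-0.6,0,-0.8,0,20,-0.3,0,-0.6,0],
)

```text
time_s: 23.25
tcp_pos: [0.4414, -0.139, 0.1258]
orientation: [0.709, 0.705, 0.0, 0.0]
force: [-0.9, -1.1, -1.0]
opening: 0.0459
```

```bash
python3 - <<'E'
from h import *
o=get_obs();print(o["time_s"],o["tcp_pos"],psi_of(o)[0],o["force"],o["torque"],o["opening"])
weigh(3)
s=cams.camera("side")[:,:,::-1];cv2.imwrite("pics/s15.png",cv2.resize(s[160:350,280:460],None,fx=3.1,fy=3.1,interpolation=cv2.INTER_CUBIC))
E
```

```text
23.25 [ 0.44136863 -0.13900245  0.12576293] -0.3107503231528274 [-0.92844593 -1.14173891 -0.96932964] [-0.09690445  0.06990508  0.02073226] 0.04592652083369806
t 23.4 tcp [ 0.4417 -0.1384  0.1253] psi -0.33 open 0.0463
F [ 1.14 -0.03 -0.09] sd [1.61 0.79 1.52] J [-44.318 -31.691   0.305] sd [6.442 4.617 0.371]
```

View pics/s15.png

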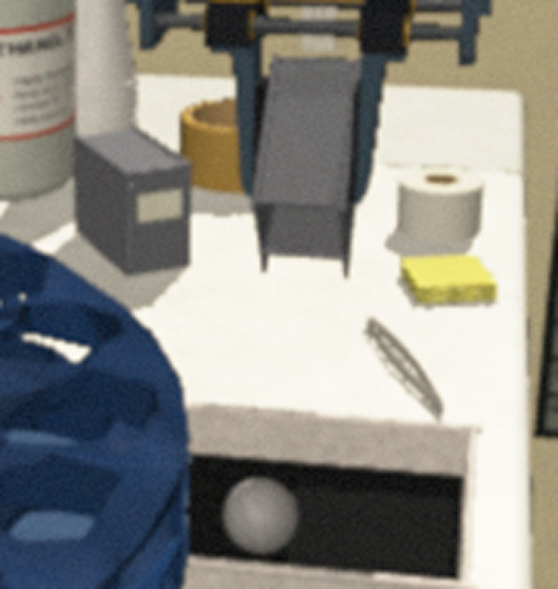

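```bash
python3 - <<'E'
from h import *
plan([.4414,-.1385,.1255],-.3,[.5608,-.2005,.1255],-123.3,25,op=20)
E
```

```text
max [0.22 0.22 0.   0.99] end [ 0.5608 -0.2006  0.1255] -123.3
20, -0.1, 0.19, -0, 0.98, 20, -0.08, 0.2, -0, 0.98, 20, -0.06, 0.21, -0, 0.98, 20, -0.05, 0.21, -0, 0.98, 20, -0.03, 0.21, -0, 0.98
20, -0.01, 0.22, -0, 0.98, 20, 0.01, 0.21, -0, 0.99, 20, 0.03, 0.21, -0, 0.98, 20, 0.04, 0.21, -0, 0.99, 20, 0.06, 0.21, -0, 0.98
20, 0.08, 0.2, -0, 0.99, 20, 0.1, 0.19, -0, 0.98, 20, 0.11, 0.18, -0, 0.99, 20, 0.13, 0.17, -0, 0.98, 20, 0.14, 0.16, -0, 0.99
20, 0.16, 0.15, -0, 0.98, 20, 0.17, 0.13, -0, 0.99, 20, 0.18, 0.12, -0, 0.98, 20, 0.19, 0.1, -0, 0.99, 20, 0.2, 0.09, -0, 0.98
20, 0.2, 0.07, -0, 0.99, 20, 0.21, 0.05, -0, 0.98, 20, 0.21, 0.03, -0, 0.99, 20, 0.22, 0.02, -0, 0.98, 20, 0.22, -0, -0, 0.99
```

Request:
servo_tool(
  steps=[20,-0.1,0.2,0,1,20,-0.1,0.2,0,1,20,-0.05,0.2,0,1,20,-0.05,0.2,0,1,20,-0.05,0.2,0,1],
)

```text
time_s: 23.95
tcp_pos: [0.4639, -0.1501, 0.1235]
orientation: [0.845, 0.534, -0.001, -0.001]
force: [1.1, 0.9, -1.5]
opening: 0.0459
```

Request:
servo_tool(
  steps=[20,0,0.2,0,1,20,0,0.2,0,1,20,0.05,0.2,0,1,20,0.05,0.2,0,1,20,0.05,0.2,0,1],
)

```text
time_s: 24.45
tcp_pos: [0.4866, -0.1616, 0.1234]
orientation: [0.941, 0.338, -0.001, -0.001]
force: [1.2, -0.1, -0.7]
opening: 0.0457
```

Request:
servo_tool(
  steps=[20,0.1,0.2,0,1,20,0.1,0.2,0,1,20,0.1,0.2,0,1,20,0.15,0.15,0,1,20,0.15,0.15,0,1],
)

```text
time_s: 24.95
tcp_pos: [0.5111, -0.1737, 0.1233]
orientation: [0.992, 0.127, -0.001, -0.0]
force: [-0.9, 0.0, -0.4]
opening: 0.046
```

Request:
servo_tool(
  steps=[20,0.15,0.15,0,1,20,0.15,0.15,0,1,20,0.2,0.1,0,1,20,0.2,0.1,0,1,20,0.2,0.1,0,1],
)

```text
time_s: 25.45
tcp_pos: [0.535, -0.1869, 0.1233]
orientation: [0.996, -0.091, -0.001, -0.0]
force: [0.2, 0.8, -1.8]
opening: 0.0459
```

Request:
servo_tool(
  steps=[20,0.2,0.05,0,1,20,0.2,0.05,0,1,20,0.2,0.05,0,1,20,0.2,0,0,0.8,20,0.2,0,0,0.5],
)

```text
time_s: 25.95
tcp_pos: [0.5572, -0.1991, 0.1232]
orientation: [0.961, -0.275, -0.001, -0.0]
force: [0.0, 0.0, -0.6]
opening: 0.046
```

```bash
python3 - <<'E'
from h import *
o=get_obs();print(o["time_s"],o["tcp_pos"],psi_of(o)[0],o["force"],o["torque"],o["opening"])
w=cams.camera("wrist")[:,:,::-1];cv2.imwrite("pics/w16.png",w)
s=cams.camera("side")[:,:,::-1];cv2.imwrite("pics/s16.png",cv2.resize(s[160:350,240:420],None,fx=3.1,fy=3.1,interpolation=cv2.INTER_CUBIC))
E
```

```text
25.95 [ 0.55723709 -0.1990534   0.12317365] -121.90285636010299 [ 0.02731623  0.02699299 -0.59749036] [ 0.08150578  0.15394993 -0.02708776] 0.046048383767947516
```

View pics/s16.png

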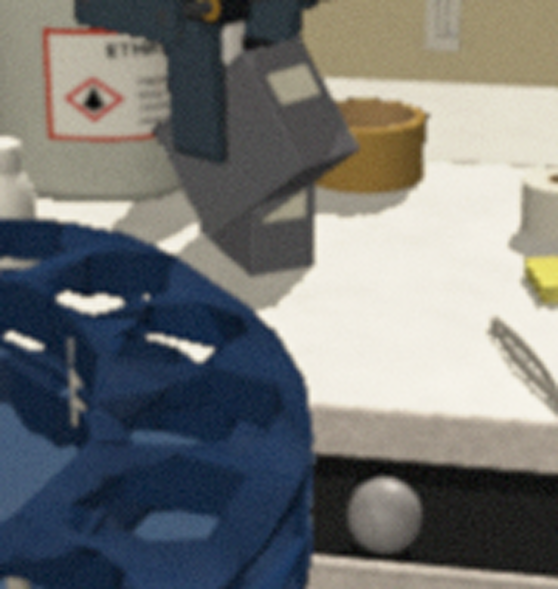

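View pics/w16.png

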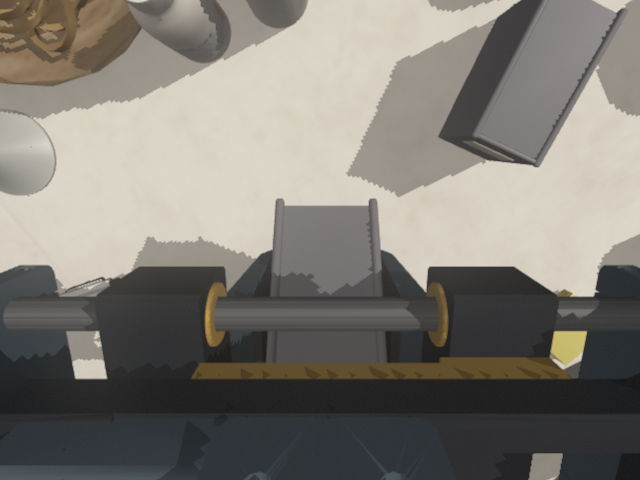

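Request:
servo_tool(
  steps=[20,0.1,0,0.8,0.2,20,0,0,0.8,0,20,0,0,0.6,0,20,0,0,0.3,0,20,0,0,0,0],
)

```text
time_s: 26.55
tcp_pos: [0.559, -0.2007, 0.061]
orientation: [0.959, -0.282, -0.001, -0.0]
force: [-0.6, 0.4, -0.7]
opening: 0.0455
```

Request:
servo_tool(
  steps=[20,0,0,0.1,0,20,0,0,0.1,0],
)

```text
time_s: 26.75
tcp_pos: [0.5603, -0.2013, 0.0578]
orientation: [0.959, -0.282, 0.001, 0.0]
force: [1.0, 0.5, -1.2]
opening: 0.0454
```

```bash
python3 - <<'E'
from h import *
o=get_obs();print(o["time_s"],o["tcp_pos"],psi_of(o)[0],o["force"],o["torque"],o["opening"])
s=cams.camera("side")[:,:,::-1];cv2.imwrite("pics/s17.png",cv2.resize(s[180:300,240:380],None,fx=4.2,fy=4.2,interpolation=cv2.INTER_CUBIC))
E
```

```text
26.75 [ 0.56032159 -0.20134728  0.05780228] -122.7684184525073 [ 0.99826392  0.54688058 -1.17275728] [ 0.0062394   0.14753777 -0.02891034] 0.045422266621845106
```

View pics/s17.png

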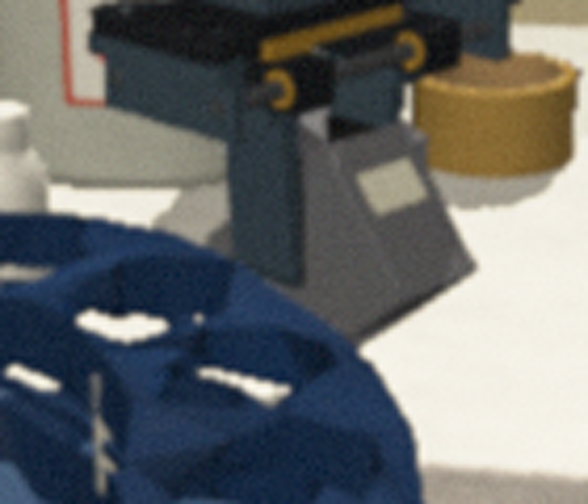

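Request:
servo_tool(
  steps=[20,0,0,0.1,0,20,0,0,0.1,0,20,-0.1,0,0.1,0,20,-0.1,0,0.1,0],
)

```text
time_s: 27.2
tcp_pos: [0.5568, -0.1991, 0.0479]
orientation: [0.959, -0.282, 0.002, 0.0]
force: [1.1, -4.8, 23.0]
opening: 0.0457
```

Request:
servo_tool(
  steps=[20,-0.2,0,0,0,20,-0.2,0,0,0,20,-0.2,0,0,0],
)

```text
time_s: 27.5
tcp_pos: [0.5446, -0.191, 0.0482]
orientation: [0.959, -0.282, 0.002, 0.0]
force: [2.8, -2.5, 5.9]
opening: 0.0459
```

```bash
python3 - <<'E'
from h import *
o=get_obs();print(o["time_s"],o["tcp_pos"],psi_of(o)[0],o["force"],o["torque"],o["opening"])
s=cams.camera("side")[:,:,::-1];cv2.imwrite("pics/s18.png",cv2.resize(s[180:300,240:380],None,fx=4.2,fy=4.2,interpolation=cv2.INTER_CUBIC))
E
```

```text
27.5 [ 0.54457944 -0.19097081  0.04823616] -122.77339498794835 [ 2.79842804 -2.53856765  5.85052254] [-0.60559547 -0.74878958 -0.05039935] 0.04587157806497935
```

View pics/s18.png

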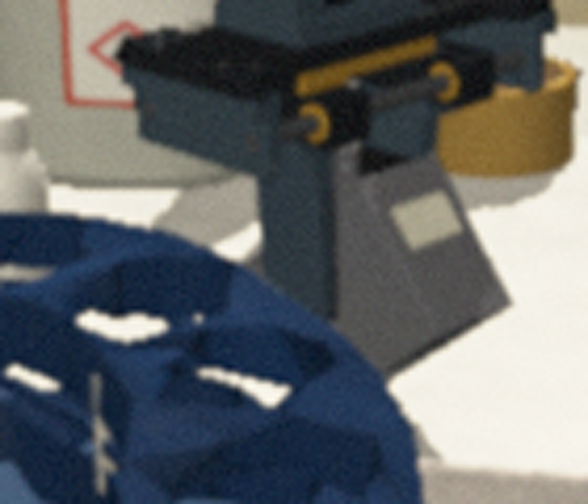

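Request:
servo_tool(
  steps=[20,-0.2,0,0.1,0,20,-0.2,0,0.1,0,20,-0.2,0,0.1,0,20,-0.2,0,0.1,0,20,0,0,0,0],
)

```text
time_s: 28.05
tcp_pos: [0.5281, -0.1803, 0.039]
orientation: [0.959, -0.282, 0.002, 0.0]
force: [-1.1, -0.7, 21.5]
opening: 0.0461
```

```bash
python3 - <<'E'
from h import *
o=get_obs();print(o["time_s"],o["tcp_pos"],psi_of(o)[0],o["force"],o["torque"],o["opening"])
s=cams.camera("side")[:,:,::-1];cv2.imwrite("pics/s19.png",cv2.resize(s[180:300,240:380],None,fx=4.2,fy=4.2,interpolation=cv2.INTER_CUBIC))
E
```

```text
28.05 [ 0.52810112 -0.1802876   0.03898683] -122.76734632902293 [-1.14364072 -0.69073459 21.51395627] [-0.48738976  0.12068945 -0.00316556] 0.0460684502579869
```

View pics/s19.png

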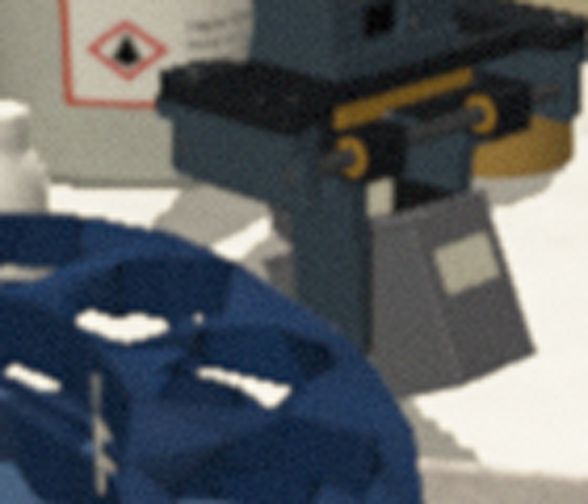

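Request:
servo_tool(
  steps=[20,-0.1,0,0.1,0,20,-0.1,0,0.1,0,20,-0.1,0,0.1,0,20,0,0,0,0],
)

```text
time_s: 28.5
tcp_pos: [0.5213, -0.176, 0.0312]
orientation: [0.959, -0.282, 0.002, 0.0]
force: [-4.0, 1.5, 23.3]
opening: 0.046
```

```bash
python3 - <<'E'
from h import *
o=get_obs();print(o["time_s"],o["tcp_pos"],psi_of(o)[0],o["force"],o["torque"],o["opening"])
s=cams.camera("side")[:,:,::-1];cv2.imwrite("pics/s20.png",cv2.resize(s[180:300,240:380],None,fx=4.2,fy=4.2,interpolation=cv2.INTER_CUBIC))
E
```

```text
28.5 [ 0.52131446 -0.17597153  0.03122288] -122.77004680129393 [-4.03456522  1.4633897  23.29811323] [-0.10001142  0.42041784  0.0336873 ] 0.046018516609505254
```

View pics/s20.png

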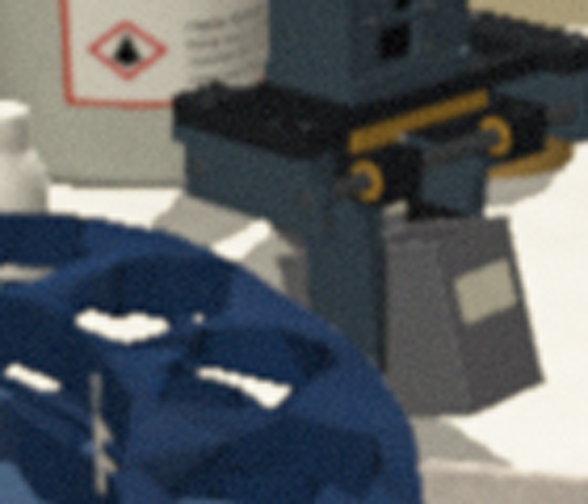

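Request:
servo_tool(
  steps=[20,0,0,0.1,0,20,0,0,0.1,0,20,0,0,0.1,0,20,0,0,0,0],
)

```text
time_s: 28.95
tcp_pos: [0.5204, -0.1754, 0.0236]
orientation: [0.959, -0.282, 0.0, -0.0]
force: [-9.2, 6.1, 31.3]
opening: 0.0458
```

Request:
servo_tool(
  steps=[90,0,0,0,0,90,0,0,0,0,90,0,0,-0.3,0,90,0,0,-1,0,90,0,0,-1,0],
)

```text
time_s: 29.45
tcp_pos: [0.5193, -0.1752, 0.0802]
orientation: [0.959, -0.282, -0.001, -0.0]
force: [1.0, -0.0, 0.5]
opening: 0.0832
```

Request:
servo_tool(
  steps=[90,-0.6,0,-0.8,0,90,-0.6,0,-0.8,0,90,0,0,0,0],
)

```text
time_s: 29.75
tcp_pos: [0.4946, -0.1589, 0.1219]
orientation: [0.959, -0.282, 0.001, 0.0]
force: [1.2, 0.8, 0.2]
opening: 0.0904
```

```bash
python3 - <<'E'
from h import *
import pickle
o=get_obs();im=cams.camera("wrist");print(o["time_s"],o["tcp_pos"],psi_of(o)[0],o["force"])
pickle.dump(o,open("w21.pkl","wb"));cv2.imwrite("pics/w21.png",im[:,:,::-1])
s=cams.camera("side")[:,:,::-1];cv2.imwrite("pics/s21.png",cv2.resize(s[180:350,240:450],None,fx=3.5,fy=3.5,interpolation=cv2.INTER_CUBIC))
E
```

```text
29.75 [ 0.49458233 -0.15891959  0.12188114] -122.76155739837787 [1.23738063 0.81164622 0.16988503]
```

View pics/w21.png

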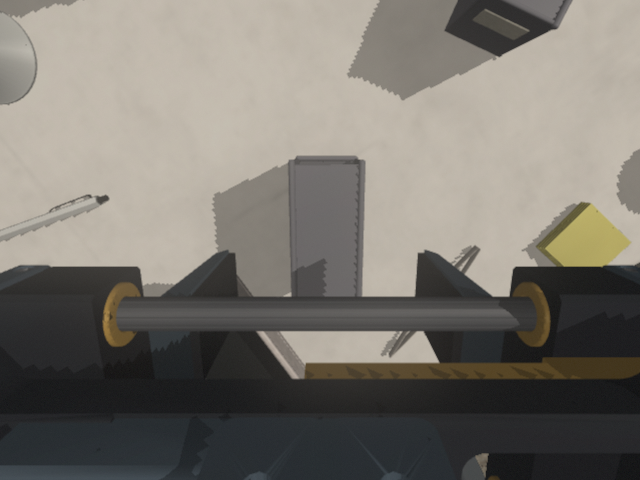

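View pics/s21.png

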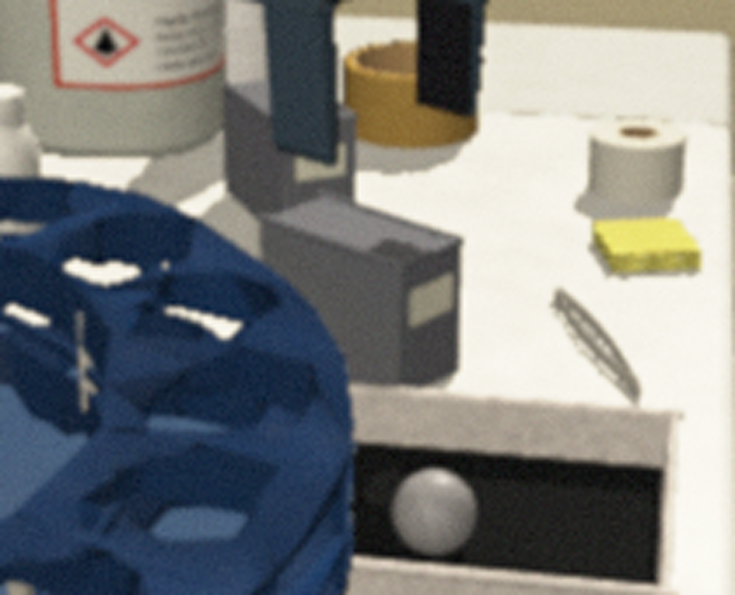

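```bash
python3 - <<'E'
from h import *
import pickle
from scipy.spatial.transform import Rotation as R
o=pickle.load(open("w21.pkl","rb"))
def front(o,pts):
    a,b,c,d=[wz(o,u,v,.07)[:2] for u,v in pts];f=(a+b)/2;v=f-(c+d)/2
    print("front",f,"w",np.linalg.norm(a-b),"head",np.degrees(np.arctan2(v[1],v[0])),np.degrees(np.arctan2(*(a-b)[::-1]))-90)
    return f
f=front(o,((289.5,157),(365,158),(290.5,292),(362.5,292)))
def mk(tcp,psi):
    a=np.radians(psi);ey=np.array([np.cos(a),np.sin(a),0]);ez=np.array([0,0,-1.]);ex=np.cross(ey,ez)
    return dict(tcp_pos=np.array(tcp),orientation=R.from_matrix(np.c_[ex,ey,ez]).as_quat())
front(mk([.5608,-.1956,.1012],-122.77),((292.5,156),(376,159),(293.5,292),(371.5,292)))
front(mk([.55985,-.19812,.1062],-123.02),((289.5,157),(370,160),(291,292),(366,292)))
E
```

```text
front [ 0.54529919 -0.19125863] w 0.04585255866081581 head -33.03758221514137 -33.49342582948979
front [ 0.61000758 -0.23153972] w 0.04602576277895245 head -33.2198044860302 -34.77440918864869
front [ 0.60959572 -0.2318313 ] w 0.04549237676563676 head -33.43055938163172 -35.1010127472728
```

Request:
servo_tool(
  steps=[90,0.15,0,0.9,0,90,0,0,1,0,90,0,0,1,0,75,0,0,0.6,0,55,0,0,0.25,0],
)

```text
time_s: 30.35
tcp_pos: [0.497, -0.161, 0.0239]
orientation: [0.959, -0.282, -0.001, -0.0]
force: [-0.0, 0.5, 0.3]
opening: 0.0769
```

Request:
servo_tool(
  steps=[20,0,0,0,0,20,0,0,0,0,20,0,0,0,0,20,0,0,0,0,20,0,0,0,0],
)

```text
time_s: 30.85
tcp_pos: [0.4983, -0.1614, 0.0267]
orientation: [0.959, -0.282, 0.001, 0.0]
force: [-1.8, -0.2, 8.2]
opening: 0.0458
```

Request:
servo_tool(
  steps=[20,0,0,-0.3,0,20,0,0,-0.5,0,20,0.4,0,0,0,20,0.6,0,0,0,20,0.6,0,0,0],
)

```text
time_s: 31.35
tcp_pos: [0.5329, -0.1838, 0.0461]
orientation: [0.959, -0.282, 0.0, 0.0]
force: [0.1, 0.1, -1.2]
opening: 0.0459
```

Request:
servo_tool(
  steps=[20,0.6,0,0,0,20,0.5,-0.05,0,0,20,0.3,0,0,0,20,0,0,0.3,0,20,0,0,0.3,0],
)

```text
time_s: 31.85
tcp_pos: [0.5611, -0.2006, 0.0301]
orientation: [0.959, -0.282, -0.0, -0.0]
force: [-0.6, 0.0, -0.4]
opening: 0.046
```

```bash
python3 - <<'E'
from h import *
o=get_obs();print(o["time_s"],o["tcp_pos"],psi_of(o)[0],o["force"],o["torque"],o["opening"])
s=cams.camera("side")[:,:,::-1];cv2.imwrite("pics/s22.png",cv2.resize(s[180:350,240:450],None,fx=3.5,fy=3.5,interpolation=cv2.INTER_CUBIC))
E
```

```text
31.85 [ 0.56111799 -0.20058629  0.03011221] -122.77404048208784 [-0.57899317  0.0088911  -0.4300062 ] [ 0.00049338  0.21257031 -0.00398106] 0.04596150992410259
```

View pics/s22.png

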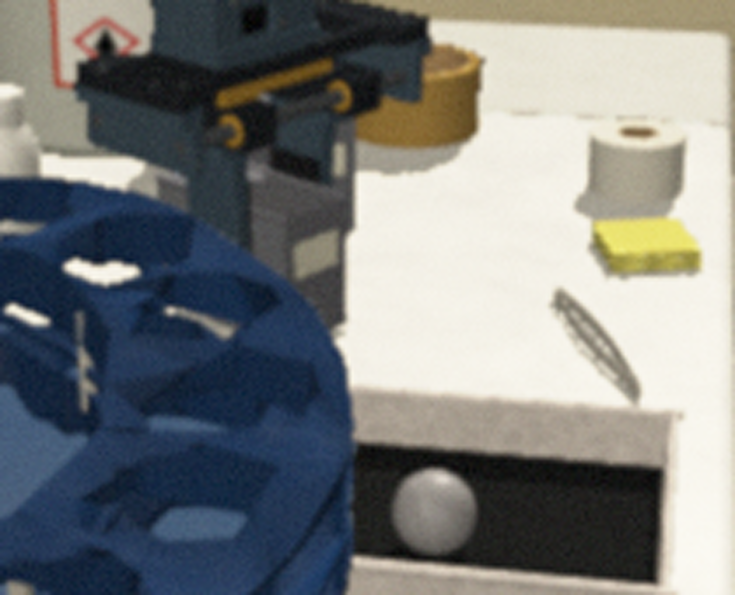

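Request:
servo_tool(
  steps=[20,0,0,0.1,0.1,20,0,0,0.05,0,20,0,0,0,0,90,0,0,0,0,90,0,0,0,0],
)

```text
time_s: 32.4
tcp_pos: [0.5618, -0.2009, 0.0275]
orientation: [0.958, -0.286, 0.0, 0.0]
force: [1.0, -0.4, -0.3]
opening: 0.059
```

Request:
servo_tool(
  steps=[90,0,0,0,0,90,0,0,0,0,90,0,0,-0.8,0,90,0,0,-1,0,90,0,0,-1,0],
)

```text
time_s: 32.9
tcp_pos: [0.5613, -0.2007, 0.0978]
orientation: [0.958, -0.286, -0.0, -0.0]
force: [0.5, -0.7, -0.9]
opening: 0.0902
```

Request:
servo_tool(
  steps=[90,-0.6,0,-1,0,90,-0.6,0,-1,0,90,0,0,-1,0,90,0,0,-0.3,0,90,0,0,0,0],
)

```text
time_s: 33.4
tcp_pos: [0.5371, -0.1846, 0.1806]
orientation: [0.958, -0.286, 0.001, 0.0]
force: [0.7, 0.3, -0.4]
opening: 0.09
```

```bash
python3 - <<'E'
from h import *
import pickle
o=get_obs();im=cams.camera("wrist");print(o["time_s"],o["tcp_pos"],psi_of(o)[0],o["force"])
pickle.dump(o,open("w23.pkl","wb"));cv2.imwrite("pics/w23.png",im[:,:,::-1])
s=cams.camera("side")[:,:,::-1];cv2.imwrite("pics/s23.png",cv2.resize(s[180:350,240:450],None,fx=3.5,fy=3.5,interpolation=cv2.INTER_CUBIC))
s=cams.camera("top")[:,:,::-1];cv2.imwrite("pics/t23.png",s)
E
```

```text
33.4 [ 0.5371259  -0.18459957  0.18058134] -123.27415583851142 [ 0.71054956  0.31571785 -0.36857097]
```

View pics/w23.png

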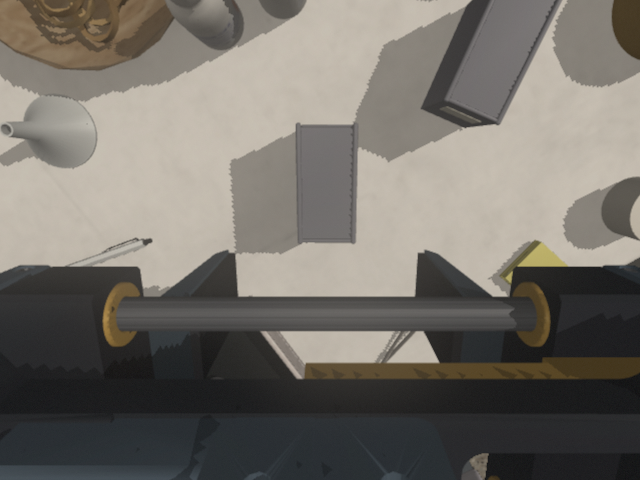

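View pics/s23.png

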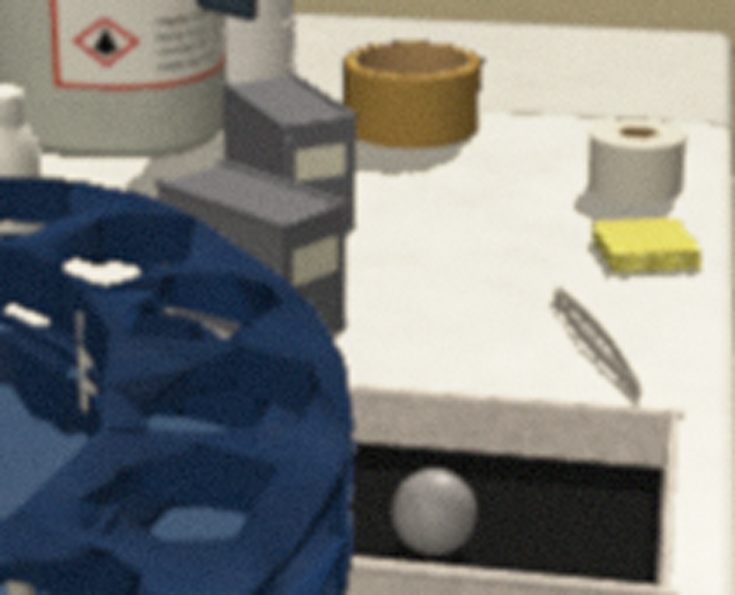

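View pics/t23.png

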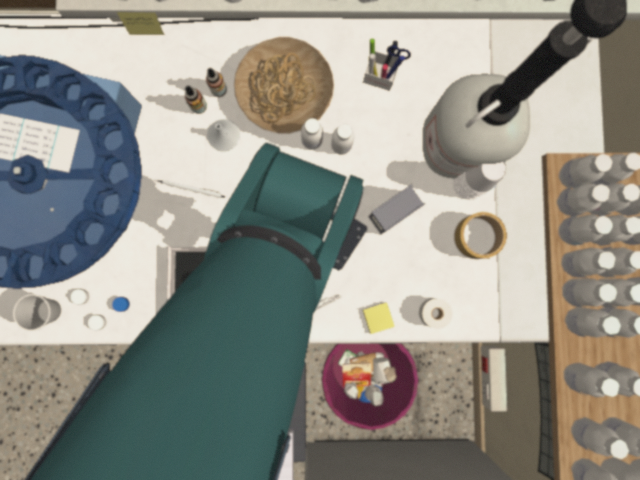

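```bash
python3 - <<'E'
from h import *
import pickle
o=pickle.load(open("w23.pkl","rb"))
A=[wz(o,*p,.07)[:2] for p in((297,123.5),(357.5,124),(297,242),(355,243))]
f=(A[0]+A[1])/2;b=(A[2]+A[3])/2;d=f-b;L=np.linalg.norm(d);print("front",f,"back",b,"L",L,"head",np.degrees(np.arctan2(d[1],d[0])),"mid",b+d/L*.026,"mid from centre",(f+b)/2-.02*d/L)
a=cv2.imread("pics/side0.png");c=cams.camera("side")[:,:,::-1]
v=np.vstack([cv2.resize(x[195:280,280:350],None,fx=5,fy=5,interpolation=cv2.INTER_CUBIC) for x in(a,c)])
v=np.hstack([cv2.resize(x[195:280,275:350],None,fx=5,fy=5,interpolation=cv2.INTER_CUBIC) for x in(a,c)])
cv2.imwrite("pics/cmp.png",v)
E
```

```text
front [ 0.60635008 -0.22990203] back [ 0.52966329 -0.17847607] L 0.09233359807085226 head -33.84570217177891 mid [ 0.55125734 -0.19295699] mid from centre [ 0.55139587 -0.19304989]
```

View pics/cmp.png

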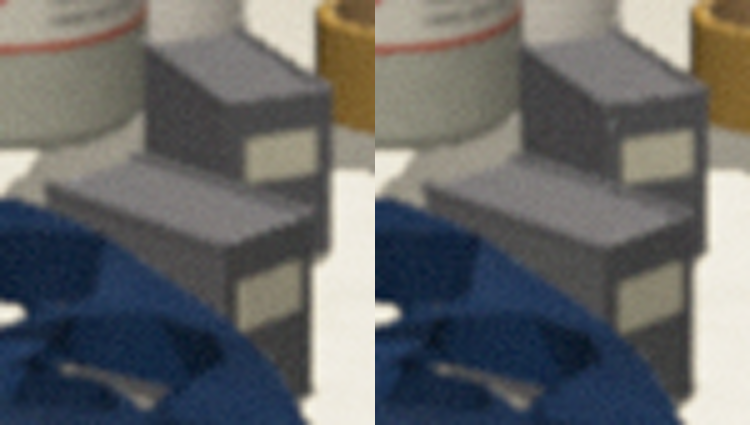

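```bash
python3 - <<'E'
from rig import get_obs,job_done
o=get_obs();print(o["time_s"],o["force"]);print(job_done())
E
```

```text
33.6 [-0.30758646 -1.33035035  0.33744928]
the job is handed in; nothing more can be done
None
```

I emptied the loaded bin into the tray, and both bins are standing upright back in place. I handed the job in at 33.6 s.

- **Weighing:** I lifted each bin level and set it back. The one nearer the tray read about 2.9 N, so it was loaded. The other read about 1.2 N, so it was empty.
- **Tipping:** The tool can't tilt, so I held the loaded bin's front edges against the tray's wall and turned it in the grip. The first push stopped at about 25° because the edges slipped over the wall. A second push, lower on the wall, tipped it further and the ball rolled into the tray.
- **Returning:** I levelled the bin by pressing its spout end on the worktop, which put it about 75 mm short of its place. I picked it up again and carried it back.

**Last checks:** The side camera showed the ball in the same spot in the tray over several pictures. Both bins were upright, and the gripper was clear above them. By the wrist camera, the tipped bin was 2–3 mm and under 1° from where it first stood. Before and after side pictures matched that to within a pixel or two. I checked the other bin only by comparing those pictures, and it looked unmoved. None of the readings I took came near the force limits (the largest was about 33 N at the wrist).

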